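# Hang the drilled stone sample on the bent display rod

### The job

Pick up the drilled stone sample, thread it onto the open end of the bent steel rod of the display stand and slide it round the bend until it is fully home against the flange, then let go so that it hangs there by itself. The stone is brittle, so never force it against the rod: work it round the bend lightly, without letting it bind, and keep every push under 15 N. Leave the other samples where they are.

Things in the scene. Friction and masses are not known exactly. Their poses are not given: they have to be found in the camera images.
- sample: The drilled stone sample: an upright marble block, the only one of the three with a hole; 24 mm thick (x), 48 mm wide (y), 80 mm high (z), about 0.2 kg, brittle. A round 14.2 mm hole runs straight through its thickness (along x), mid-width, 56 mm above its underside; it may be threaded either way round. Stands at any of three places. Origin: centre of its underside; z up.
- sample_hole (a point): The centre of the drilled sample's hole, midway through its thickness; axes as the sample's, the hole runs along x.
- stand: The display stand, fixed to the table: a round steel foot (120 mm across, 14 mm thick) with a 14 mm post, from whose top a bent round steel rod, 12 mm thick, stands out about 150 mm above the table; it does not give. A flange (36 mm disc) sits on the rod near the post. Origin: on the table under the post; z up.
- post_top (a point): Where the rod leaves the post, 150 mm above the table; axes as the stand's. From here the rod runs straight along the stand's -y for 100 mm to its bend; the flange's outer face is at 40 mm, so with the sample home the hole's centre is 52 mm out. Bent by hand, this part slopes up or down by up to 0.11 rad, differently each time and not measured: it must be felt or seen.
- rod_tip (a point): Centre of the rod's round ball end (12 mm), which turns loosely: its axes mean nothing. Seen from above the rod, 100 mm from the post, turns from -y towards -x by 70 degrees on a 60 mm radius, then runs straight for 90 mm to here: x -124, y -187 mm in the stand's frame. Bend and outer part are also twisted about the inner part by up to 0.13 rad, so this end is up to 37 mm high or low.
- blank: An upright marble block of the same size as the drilled sample, without a hole. Leave it. Origin: centre of its underside.
- stub: A short upright marble block, 30 x 48 mm and 46 mm high, without a hole. Leave it. Origin: centre of its underside.
- disc: A flat terracotta disc, 90 mm across and 10 mm thick, lying on the table below the rod. Leave it. Origin: centre of its underside.

How it is judged:
On the way, in this order (a step that is already met when the one before it is completed fails the run):
1. the sample is threaded on the outer straight part of the rod (distance between sample_hole and rod_tip between 0.015 and 0.085 m and x of sample_hole in the frame of stand between -0.118 and -0.045 m and y of sample_hole in the frame of stand between -0.19 and -0.15 m and z of sample_hole in the frame of stand between 0.105 and 0.195 m), for 0.1 s.
2. the sample has come round the bend onto the inner straight part (x of sample_hole in the frame of stand between -0.006 and 0.006 m and z of sample_hole in the frame of stand between 0.136 and 0.164 m and y of sample_hole in the frame of stand above -0.095 m and angle between the x axis of sample and the y axis of stand, either way round below 0.3 rad), for 0.1 s.
At the end, for the whole second after the job is handed in: The sample hangs on the inner straight part of the rod, at rest, home against the flange to within 5 mm, hanging upright to within 0.35 rad, released (x of sample_hole in the frame of stand between -0.006 and 0.006 m and z of sample_hole in the frame of stand between 0.136 and 0.164 m and y of sample_hole in the frame of stand between -0.057 and -0.045 m and angle between the x axis of sample and the y axis of stand, either way round below 0.3 rad and angle between sample's own z axis and vertical below 0.35 rad and linear speed of sample below 0.03 m/s); the robot touches nothing.
It fails at once if the sample is pressed against the stand or its rod with more than 15 N (contact force between sample and stand above 15 N).
It fails at once if the undrilled block is pushed more than 25 mm from its place (distance of blank from where it was at the start of the episode above 0.025 m).
It fails at once if the short block is pushed more than 25 mm from its place (distance of stub from where it was at the start of the episode above 0.025 m).
It fails at once if the terracotta disc is pushed more than 25 mm from its place (distance of disc from where it was at the start of the episode above 0.025 m).
It also fails if it takes over 72 s, if anything falls off the work surface, if the arm or the gripper's body presses on something with over 40 N, if the wrist force passes 120 N, or if a joint passes its speed limit or range.

### The arm

A 6-joint arm with a two-finger parallel gripper is mounted at the origin on the work surface. World frame = base frame: x ahead of the robot, y to its left, z up, the work surface at z = 0. Lengths are in m, angles in rad, forces in N, time in s.
With the tool pointing down it reaches from about 0.325 to 0.75 m from the base axis. Payload 7.6 kg.
Tool frame: the origin (TCP) lies at the very end of the fingers, on their centre line; the grasp point (between the pads) lies 19 mm behind it; y points along the fingers, z is the direction in which the jaws open and shut, and the axes are right-handed (so a half turn about y gives the same grasp; the last joint's range is limited). The gripper opens to 85 mm and grips with 20 to 120 N. Pads are 22 mm wide; open, the fingers measure 114 mm over their backs; the gripper's body (76 mm by 85 mm) begins 54 mm behind the grasp point. The pads swing forward as they close: fully open they stand 13 mm farther back than shut.
Start: joints at [1.146, 0.052, 1.401, -0, 1.689, -0.07], TCP at [0.182, 0.492, 0.231] pointing down, gripper open.
Joint ranges: [-2.9, 2.9], [-0.91, 2.17], [0.12, 2.37], [-1.06, 4.2], [0.26, 2.73], [-2.93, 2.93]. Speed limits (rad/s): [2.57, 2.57, 3.01, 3.14, 3.14, 3.14].

### API

Orientations are given as a rotation vector (axis times angle).
In Python, from bench import env gives the robot as it stands.
- The arm moves only by the shell command python3 -m inch 'ROWS' [OPENING] [FORCE]. ROWS is a JSON object of lists of equal length, an entry for each row: "linear": the shift along the tool's x, y, z in units of 25 mm (1.0 is 25 mm), a list of three; "angular": the turn, a rotation vector about the tool's x, y, z in units of 10 degrees (1.0 is 10 degrees), a list of three. A call has 1 to 8 rows; each row is the pose to reach, as a shift and turn from the pose commanded when the call began, along the tool's axes at that moment; what a row does not reach only later rows make up. A row lasts 1/8 s, in which the tool goes at most 62.5 mm and 10.7 degrees, less where a joint would pass 70% of its speed; a pose out of reach is approached as far as the arm can. A call with a gripper value outside its range is refused whole. OPENING is the gripper's target within -1 to 1 (fully open at 1, half-way at 0, shut at -1), set as the call begins (- or left out, the last holds). The fingers move at their own pace and stop on an object; FORCE is the grip in N (left out, the last holds). Time passes only in rows, so rows that repeat a pose let the fingers close. It gives the time, the measured TCP pose, the force and the opening at its end, in the units of the state.
- env.state(): the state, without advancing time (a new reading comes with each control period).
- env.camera(name): name is "side" or "top" or "wrist"; returns a dict with "img" (384x512x3 uint8, blue, green, red), "intrinsics" (3x3 intrinsics, pixels), "world_to_cam" (4x4, takes a point from world to camera coordinates). Camera axes: x right, y down, z forward; pixel columns grow to the right and rows downward; lengths in m; the calibration is good to about 2 mm. A picture is of the moment at which its call begins. There is no depth.
- env.close_job(): hands the job in, once; it reports no verdict.
Trained networks look in a picture, given as the dict that the camera call returned (one of the last four; its "shot" number tells which), for a name from the list of things; names that differ only in an ending like _2 or _b are one class to them, and where a whole thing is asked for, a point or a joint stands for the part that bears it (a point fixed in the world has none). Each returns a list of dicts, best first, with "p" (0 to 1); they miss things now and then, are a little off and sometimes report something else, mostly with a low value. They report only what shows in the picture. A call takes as long as a camera call.
- env.masks_of(name, picture): "region" (384x512 bool, what is visible of it) and "bbox" ([left, top, width, height] in pixels, round what is visible of it).
The state is a dict: "t": time; "joint_pos": joint angles; "qd": joint speeds; "effort": joint torques, N m; "tool_pos": TCP position; "tcp_rot": TCP orientation; "wrist_force": force on the tool from outside, world axes, zero at the start; "wrist_torque": the same for the moment, N m; "grip_width": opening from 0.0 (shut) to 1.0 (fully open).
Only numpy, scipy, OpenCV 4.12 (cv2) and the standard library are available. Lean on these libraries where they do the work, as an engineer would, in place of code of your own. Each camera call takes 0.05 s, during which the arm holds its last target.

## Working session

There is one attempt and no reset: what is moved stays moved. The work goes in short steps, Python scripts to look and compute and a shell command to move; the robot and the scene stay as the last step left them, time stands still between calls to the robot, and variables do not carry over. Pictures are saved under pics/ and viewed, and the job is handed in when it is done.

```bash
ls; mkdir -p pics
cat > h.py <<'E'
import numpy as np, cv2
from bench import env
from scipy.spatial.transform import Rotation as R
def proj(c,p):
    q=c["world_to_cam"]@np.append(p,1); u=c["intrinsics"]@q[:3]; return u[:2]/u[2]
def ray(c,uv):
    T=np.linalg.inv(c["world_to_cam"]); d=T[:3,:3]@np.linalg.solve(c["intrinsics"],[uv[0],uv[1],1]); return T[:3,3],d/np.linalg.norm(d)
def onz(c,uv,z):
    o,d=ray(c,uv); return o+d*(z-o[2])/d[2]
E
python3 - <<'E'
from h import *
print(env.state())
for n in ["side","top","wrist"]:
    c=env.camera(n); cv2.imwrite(f"pics/{n}0.png",c["img"]); print(n,np.round(c["world_to_cam"],3).tolist(),c["intrinsics"][0,0])
    for k in ["sample","stand","blank","stub","disc"]:
        try: print(k,[(round(m["p"],2),m["bbox"]) for m in env.masks_of(k,c)])
        except Exception as e: print(k,e)
print(env.state()["t"])
E
```

```text
pics
{'t': 0.0, 'joint_pos': array([ 1.14569561e+00,  5.28553185e-02,  1.40172771e+00, -2.68520939e-05,
        1.68861003e+00, -7.02748032e-02]), 'qd': array([-1.12120496e-03,  1.04994772e-03, -2.00874491e-04,  4.08791499e-05,
       -7.90947540e-04, -1.19212458e-04]), 'effort': array([ 1.57276798e-03, -3.81669545e+01, -3.60200894e+01,  7.18135720e-05,
        6.01719410e-03, -6.49996792e-06]), 'tool_pos': array([0.18224662, 0.4920284 , 0.23046122]), 'tcp_rot': array([-1.5543674 ,  0.27876634, -0.27818803]), 'wrist_force': array([ 0.19271806,  0.39987844, -0.84081064]), 'wrist_torque': array([-0.01815371,  0.0026553 ,  0.01380019]), 'grip_width': 0.9988434770104656}
side [[0.998, -0.052, -0.018, -0.561], [-0.05, -0.72, -0.692, 0.104], [0.023, 0.692, -0.722, 0.914], [0.0, 0.0, 0.0, 1.0]] 389.2156840930159
sample [(0.64, [267.4, 298.2, 19.7, 43.6])]
stand [(0.92, [239.8, 129.0, 63.1, 71.3]), (0.55, [190.2, 315.3, 28.1, 38.4])]
blank [(0.57, [219.6, 250.3, 26.1, 43.9]), (0.4, [192.8, 314.5, 22.6, 39.8])]
stub [(0.66, [191.9, 315.8, 26.0, 39.9]), (0.48, [219.5, 196.5, 38.1, 23.6])]
disc [(0.85, [221.0, 193.2, 37.7, 28.7])]
top [[0.014, -0.999, 0.045, -0.057], [-0.993, -0.019, -0.115, 0.544], [0.116, -0.043, -0.992, 0.761], [0.0, 0.0, 0.0, 1.0]] 391.0911471645783
sample [(0.8, [343.1, 161.0, 36.1, 18.7])]
stand [(0.57, [128.3, 118.3, 135.2, 77.5])]
blank [(0.93, [292.3, 194.8, 29.8, 20.8])]
stub [(0.89, [348.9, 224.8, 33.5, 22.9])]
disc [(0.83, [182.6, 180.2, 40.9, 45.4])]
wrist [[0.347, 0.938, 0.0, -0.525], [0.895, -0.331, 0.3, -0.039], [0.281, -0.104, -0.954, 0.38], [0.0, 0.0, 0.0, 1.0]] 328.7195426427729
sample []
stand []
blank []
stub []
disc []
0.9
```

View pics/side0.png

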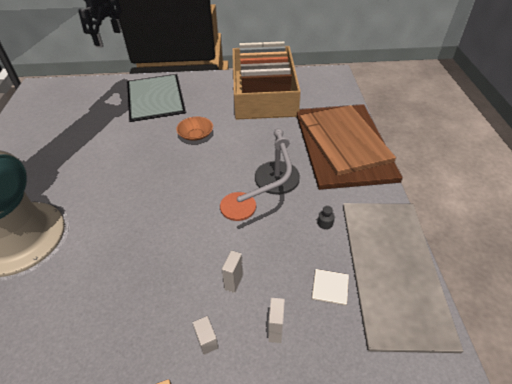

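View pics/top0.png

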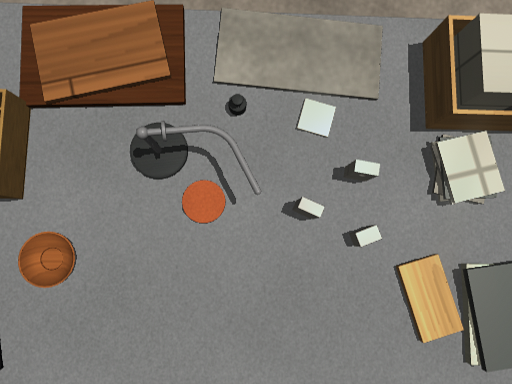

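Run:
```python
from h import *
a=cv2.imread("pics/side0.png"); b=cv2.imread("pics/top0.png")
z=lambda i,x,y,w,h,s: cv2.resize(i[y:y+h,x:x+w],None,fx=s,fy=s,interpolation=cv2.INTER_CUBIC)
p=z(a,180,230,130,130,4)
cv2.imwrite("pics/zs.png",p)
cv2.imwrite("pics/zstand.png",z(a,210,110,110,110,5))
cv2.imwrite("pics/ztop.png",z(b,120,100,160,130,5))
cv2.imwrite("pics/ztops.png",z(b,270,140,130,120,5))
```

```text
(no output)
```

View pics/zs.png

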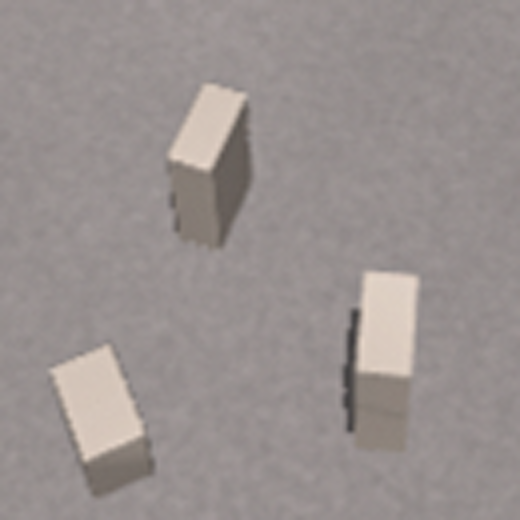

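View pics/zstand.png

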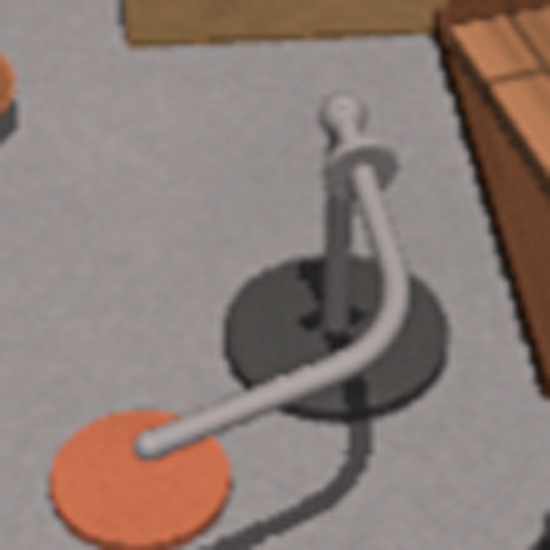

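View pics/ztop.png

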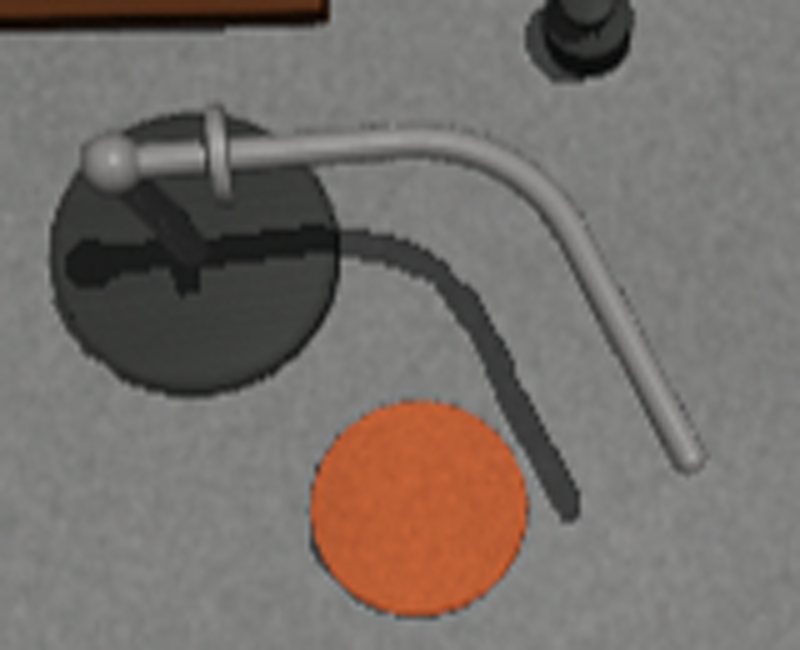

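View pics/ztops.png

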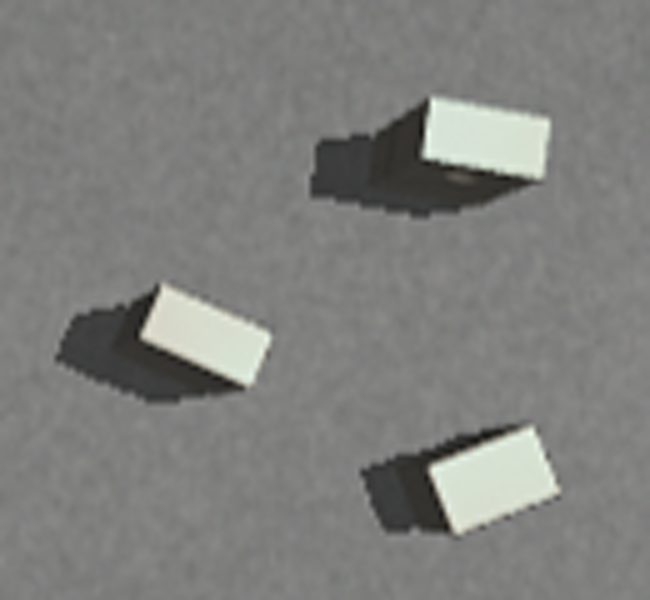

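```bash
cat > fit.py <<'E'
from h import *
from scipy.optimize import least_squares
def rod(s,sl,tw):
    # s array arc length from post_top; returns pts, tangents in stand frame
    d=np.array([0,-np.cos(sl),np.sin(sl)]); e0=np.array([-1.,0,0]); n=np.cross(d,e0)
    if n[2]<0: n=-n
    e=e0*np.cos(tw)+n*np.sin(tw)
    P=[];T=[]
    A=np.radians(70)
    for x in np.atleast_1d(s):
        if x<.1: p=d*x;t=d
        elif x<.1+.06*A:
            f=(x-.1)/.06; p=d*(.1+.06*np.sin(f))+e*.06*(1-np.cos(f)); t=d*np.cos(f)+e*np.sin(f)
        else:
            r=x-.1-.06*A; t=d*np.cos(A)+e*np.sin(A); p=d*(.1+.06*np.sin(A))+e*.06*(1-np.cos(A))+t*r
        P.append(p+[0,0,.15]);T.append(t)
    return np.array(P),np.array(T)
L=.1+.06*np.radians(70)+.09
def world(par,s):
    x,y,yaw,sl,tw=par[:5]; P,T=rod(s,sl,tw); Q=R.from_euler('z',yaw).as_matrix()
    return P@Q.T+[x,y,0],T@Q.T
E
python3 - <<'E'
from fit import *
s=env.state(); print(R.from_rotvec(s["tcp_rot"]).as_matrix().round(3).tolist())
cs=env.camera("side"); ct=env.camera("top")
def unz(p,ox,oy,k): return (np.array(p,float)+.5)/k-.5+[ox,oy]
q=unz([(431,97),(551,118),(543,181),(422,158)],270,140,5)
W=np.array([onz(ct,u,.08) for u in q]); print(W.round(4)); print("top c",W.mean(0),[np.linalg.norm(W[i]-W[i-1]) for i in range(4)])
e=W[1]-W[0]+W[2]-W[3]; print("y-dir yaw",np.degrees(np.arctan2(e[1],e[0])))
q2=unz([(366,270),(420,273),(410,374),(355,371)],180,230,4)
W2=np.array([onz(cs,u,.08) for u in q2]); print("side c",W2.mean(0),[np.linalg.norm(W2[i]-W2[i-1]) for i in range(4)])
e=W2[3]-W2[0]+W2[2]-W2[1]; print(np.degrees(np.arctan2(e[1],e[0])))
# foot
for c,o,pts in ((ct,(120,100),[(52,255),(340,255),(195,112),(195,397)]),):
    F=np.array([onz(c,unz(p,*o,5),.012) for p in pts]); print("foot",F.round(4), F.mean(0))
# rod centre pts
S=[(cs,unz(p,210,110,5)) for p in [(367,190),(377,220),(390,253),(396,290),(385,325),(355,352),(310,378),(260,399),(200,422)]]
Tt=[(ct,unz(p,120,100,5)) for p in [(270,151),(330,147),(400,141),(450,144),(500,163),(550,205),(590,267),(620,325),(650,385)]]
tips=[(cs,unz((149,443),210,110,5)),(ct,unz((689,461),120,100,5))]
tops=[(cs,unz((342,111),210,110,5)),(ct,unz((110,162),120,100,5))]
ss=np.linspace(.03,L,300)
def res(p):
    W,_=world(p,ss); r=[]
    for c,pts in ((cs,S),(ct,Tt)):
        U=np.array([proj(c,w) for w in W])
        for _,u in pts:
            d=U-u; i=np.argmin((d**2).sum(1)); i0=min(max(i,1),len(U)-2); t=U[i0+1]-U[i0-1]; t/=np.linalg.norm(t)
            r.append(d[i]@[-t[1],t[0]])
    for c,u in tips: r+=list((proj(c,world(p,L)[0][0])-u))
    for c,u in tops: r+=list((proj(c,np.array([p[0],p[1],.15]))-u)*.5)
    return r
F0=F.mean(0)
best=min((least_squares(res,[F0[0],F0[1],.0,a,b],loss='soft_l1') for a in(-.05,.05) for b in (-.08,.08)),key=lambda o:o.cost)
print(best.x,best.cost); print(np.round(best.fun,2))
print("tip",world(best.x,L))
np.save("par.npy",best.x)
for n,c in(("s",cs),("t",ct)):
    im=c["img"].copy()
    im=cv2.resize(im,None,fx=4,fy=4,interpolation=cv2.INTER_CUBIC)
    for w in world(best.x,np.linspace(0,L,80))[0]:
        cv2.circle(im,tuple(int(v) for v in (proj(c,w)+.5)*4),1,(0,0,255),-1)
    x,y=(210,110) if n=="s" else(120,100)
    cv2.imwrite(f"pics/fit{n}.png",im[y*4:y*4+440,x*4:x*4+640])
E
```

```text
[[0.938, 0.0, 0.347], [-0.347, 0.0, 0.938], [0.0, -1.0, 0.0]]
[[ 0.6023 -0.2428  0.08  ]
 [ 0.595  -0.2901  0.08  ]
 [ 0.5701 -0.2864  0.08  ]
 [ 0.5781 -0.2389  0.08  ]]
top c [ 0.58637436 -0.26457561  0.08      ] [np.float64(0.024472911328990623), np.float64(0.04786188466072721), np.float64(0.02522205932099515), np.float64(0.0481710737119025)]
y-dir yaw -99.15278729259585
side c [ 0.58732161 -0.2609507   0.08      ] [np.float64(0.04846792636879005), np.float64(0.024452438754406593), np.float64(0.048387775927695484), np.float64(0.023741444946382386)]
-100.67525015547177
foot [[0.6228 0.2111 0.012 ]
 [0.6257 0.0923 0.012 ]
 [0.6854 0.1549 0.012 ]
 [0.5645 0.1498 0.012 ]] [0.62460741 0.1520055  0.012     ]
[ 0.62635266  0.1542923   0.13237339 -0.07156298  0.07050972] 1.5371501340590912
[ 0.28  0.26  0.63  0.23 -0.01 -0.67  0.17  0.28  0.01 -0.01 -0.2  -0.16
 -0.18 -0.35 -0.46  0.22  0.23  0.05 -0.62  0.2  -0.39 -0.76 -0.09  0.64
  0.03  0.22]
tip (array([[ 0.52841476, -0.0477107 ,  0.14533466]]), array([[-0.88350566, -0.46657156,  0.04157804]]))
```

```bash
cat > to.py <<'E'
from h import *
def to(pos,yaw=None,Rm=None,st=None):
    s=st or env.state(); A=R.from_rotvec(s["tcp_rot"])
    l=A.inv().apply(np.array(pos)-s["tool_pos"])/.025
    # yaw = world yaw (deg) of tool z (jaw), tool y down
    if Rm is None:
        a=np.radians(yaw); z=[np.cos(a),np.sin(a),0]; y=[0,0,-1]; Rm=np.array([np.cross(y,z),y,z]).T
    w=(A.inv()*R.from_matrix(Rm)).as_rotvec()/np.radians(10)
    return l.round(3).tolist(),w.round(3).tolist()
def show():
    s=env.state(); M=R.from_rotvec(s["tcp_rot"]).as_matrix()
    print("t",round(s["t"],2),"pos",s["tool_pos"].round(4),"jawyaw",round(np.degrees(np.arctan2(M[1,2],M[0,2])),2),"f",s["wrist_force"].round(2),"tq",s["wrist_torque"].round(3),"q",s["joint_pos"].round(2),"w",round(s["grip_width"],3))
E
python3 -m inch '{"linear":[[1.285,0,-1.135],[2.57,0,-2.27],[3.855,0,-3.405],[5.14,0,-4.54],[6.425,0,-5.675],[7.71,0,-6.81],[8.995,0,-7.945],[10.28,0,-9.08]],"angular":[[0,0.85,0],[0,1.7,0],[0,2.55,0],[0,3.4,0],[0,4.25,0],[0,5.1,0],[0,5.95,0],[0,6.8,0]]}' 1
python3 - <<'E'
from to import *
show(); print(to([.587,-.263,.2],-99.8))
E
```

```text
t: 2.0
tool_pos: [0.345, 0.1889, 0.2315]
tcp_rot: [-1.22, 1.191, -1.191]
wrist_force: [-0.0, 0.2, -0.4]
grip_width: 1.001
t 2.0 pos [0.345  0.1889 0.2315] jawyaw 1.4 f [-0.04  0.23 -0.44] tq [ 0.004 -0.022 -0.025] q [ 0.41 -0.33  1.75  0.    1.73  0.38] w 1.001
([18.307, 1.26, 9.237], [-0.001, 10.12, -0.005])
```

View pics/fits.png

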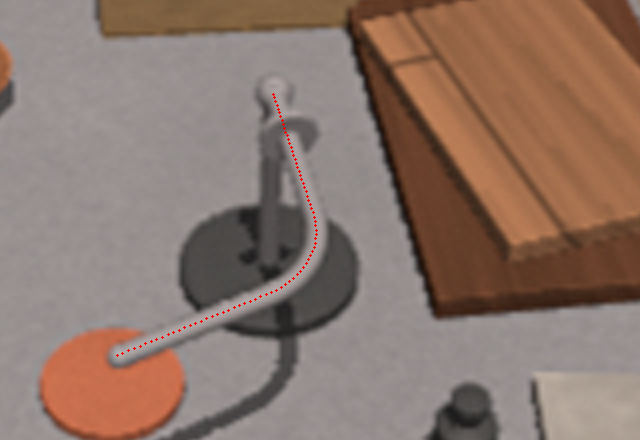

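View pics/fitt.png

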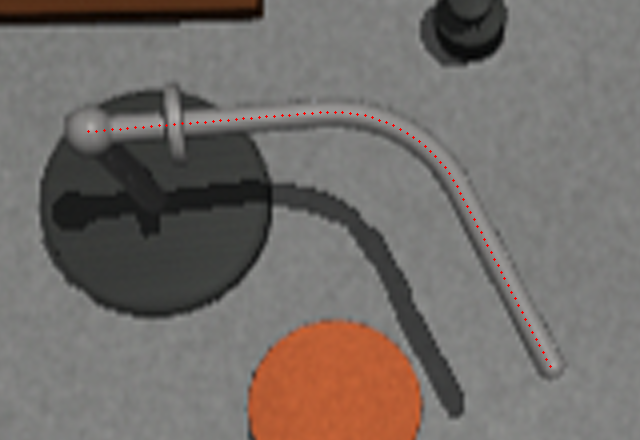

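```bash
python3 -m inch '{"linear":[[1.526,0,0.77],[3.05,0,1.54],[4.58,0,2.31],[6.1,0,3.08],[7.63,0,3.85],[9.16,0,4.62],[10.68,0,5.39],[12.2,0,6.16]],"angular":[[0,0.84,0],[0,1.69,0],[0,2.53,0],[0,3.37,0],[0,4.22,0],[0,5.06,0],[0,5.9,0],[0,6.75,0]]}' 1 | tail -3
python3 - <<'E'
from to import *
show(); print(to([.587,-.263,.19],-99.8))
E
```

```text
tcp_rot: [-0.421, 1.992, -1.991]
wrist_force: [-0.7, 0.2, 0.1]
grip_width: 1.0
t 3.0 pos [ 0.5079 -0.1116  0.2313] jawyaw -66.12 f [-0.73  0.16  0.13] tq [-0.019 -0.085  0.004] q [-0.29  0.04  1.42  0.    1.69  0.87] w 1.0
([-0.44, 1.654, 6.819], [0.001, 3.368, -0.002])
```

```bash
python3 -m inch '{"linear":[[-0.1,0.4,1.6],[-0.2,0.8,3.3],[-0.3,1.2,5.0],[-0.4,1.6,6.2],[-0.44,1.65,6.82],[-0.44,1.65,6.82]],"angular":[[0,0.84,0],[0,1.69,0],[0,2.53,0],[0,3.37,0],[0,3.37,0],[0,3.37,0]]}' 1 | tail -3
python3 - <<'E'
from to import *
show()
for n in ("wrist","top","side"):
    c=env.camera(n); cv2.imwrite(f"pics/{n}1.png",c["img"]); print(n,[(round(m["p"],2),m["bbox"]) for m in env.masks_of("sample",c)])
E
```

```text
tcp_rot: [-0.178, -2.134, 2.133]
wrist_force: [0.7, 0.6, 0.2]
grip_width: 1.002
t 3.75 pos [ 0.5871 -0.2619  0.1892] jawyaw -99.59 f [0.68 0.55 0.24] tq [-0.02   0.008 -0.019] q [-0.48  0.4   1.08  0.    1.66  1.26] w 1.002
wrist [(0.71, [223.9, 154.0, 58.8, 54.8])]
top [(0.59, [343.2, 159.8, 35.8, 21.3])]
side [(0.92, [266.3, 300.6, 18.2, 41.5])]
```

View pics/wrist1.png

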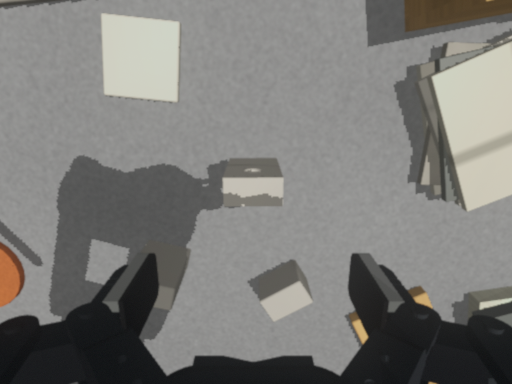

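View pics/side1.png

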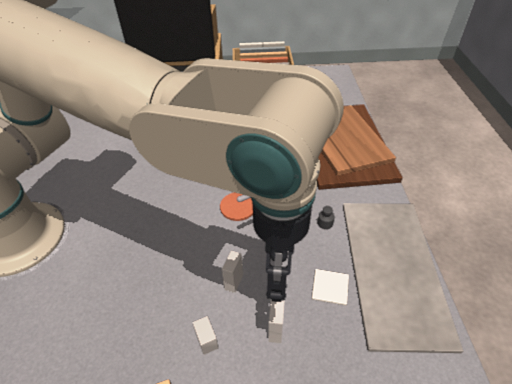

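Run:
```python
from to import *
c=env.camera("wrist")
im=c["img"][140:220,200:310]; cv2.imwrite("pics/w1z.png",cv2.resize(im,None,fx=7,fy=7,interpolation=cv2.INTER_CUBIC))
W=np.array([onz(c,u,.08) for u in [(222.5,178),(283.5,178),(283.5,206),(222.5,206)]]); print(W.round(4),W.mean(0),[np.linalg.norm(W[i]-W[i-1]) for i in range(4)])
s=env.state(); print(c["world_to_cam"].round(3))
```

```text
[[ 0.6011 -0.2381  0.08  ]
 [ 0.5931 -0.2861  0.08  ]
 [ 0.5697 -0.2829  0.08  ]
 [ 0.5779 -0.2336  0.08  ]] [ 0.58544953 -0.26018212  0.08      ] [np.float64(0.023669807453519157), np.float64(0.048630560932930327), np.float64(0.023669608425668322), np.float64(0.04994084648908965)]
[[-0.164 -0.986 -0.    -0.161]
 [-0.941  0.157  0.298  0.567]
 [-0.294  0.049 -0.954  0.527]
 [ 0.     0.     0.     1.   ]]
```

View pics/w1z.png

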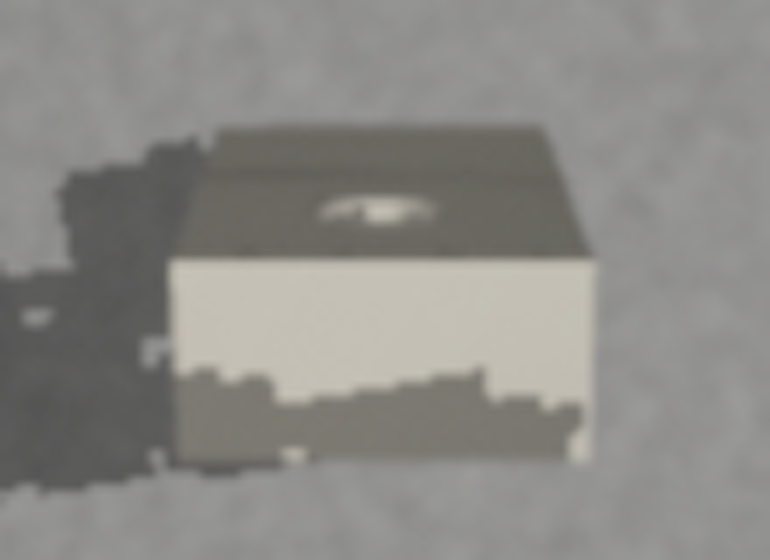

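```bash
python3 -m inch '{"linear":[[0.02,1.2,0],[0.02,2.4,0],[0.02,3.6,0],[0.02,4.8,0],[0.02,5.7,0],[0.02,6.2,0],[0.02,6.2,0]],"angular":[[0,0,0],[0,0,0],[0,0,0],[0,0,0],[0,0,0],[0,0,0],[0,0,0]]}' 1 | tail -3
python3 - <<'E'
from to import *
show()
c=env.camera("wrist"); cv2.imwrite("pics/w2.png",c["img"])
E
```

```text
tcp_rot: [-0.176, -2.135, 2.134]
wrist_force: [-0.1, 0.1, 0.4]
grip_width: 1.0
t 4.97 pos [ 0.5864 -0.2608  0.0345] jawyaw -99.52 f [-0.14  0.06  0.42] tq [0.062 0.01  0.014] q [-0.48  0.52  1.25  0.    1.38  1.26] w 1.0
```

View pics/w2.png

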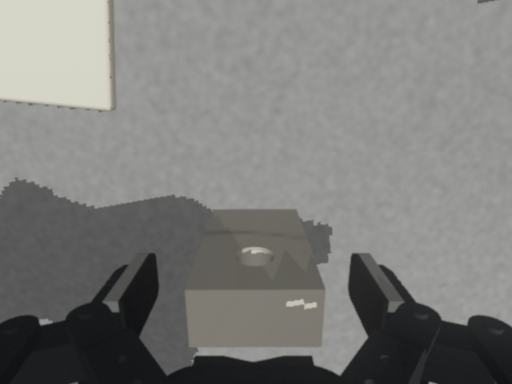

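```bash
python3 -m inch '{"linear":[[0,0,0],[0,0,0],[0,0,0],[0,0,0],[0,0,0],[0,0,0]],"angular":[[0,0,0],[0,0,0],[0,0,0],[0,0,0],[0,0,0],[0,0,0]]}' -1 20 | tail -3
python3 - <<'E'
from to import *
show()
c=env.camera("wrist"); cv2.imwrite("pics/w3.png",c["img"])
E
```

```text
tcp_rot: [-0.18, -2.135, 2.136]
wrist_force: [-1.6, -1.1, 5.6]
grip_width: 0.561
t 5.78 pos [ 0.5872 -0.2614  0.036 ] jawyaw -99.53 f [-1.58 -1.11  5.63] tq [0.058 0.112 0.057] q [-0.48  0.51  1.24  0.    1.38  1.26] w 0.561
```

View pics/w3.png

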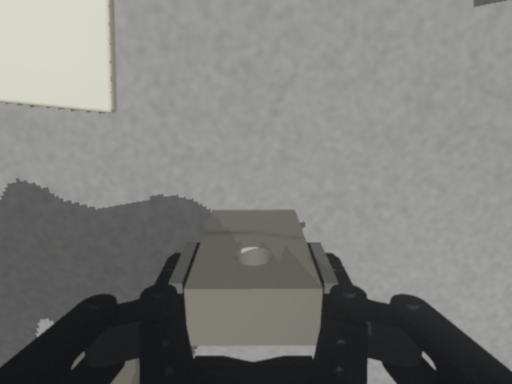

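```bash
cat > pth.py <<'E'
from fit import *
from to import *
import json,sys
par=np.load("par.npy")
H=np.array([0,-.020,0])
def pose(s=None,out=0,dz=0,dlat=0):
    # s: arc length (m) of the hole centre; out: beyond tip
    s=L-0 if s is None else s
    P,T=world(par,min(s,L)); p=P[0]+T[0]*max(0,s-L); x=T[0]
    y=np.array([0,0,-1.]); y-=x*(x@y); y/=np.linalg.norm(y); z=np.cross(x,y)
    Rm=np.array([x,y,z]).T
    return p-Rm@H+[0,0,dz]+z*dlat,Rm
def go(s,**k):
    p,Rm=pose(s,**k); return to(p,Rm=Rm)
E
python3 -m inch '{"linear":[[0,-0.3,0],[0,-1.2,0],[0,-2.4,0],[0,-3.6,0],[0,-4.8,0],[0,-5.6,0],[0,-5.6,0]],"angular":[[0,0,0],[0,0,0],[0,0,0],[0,0,0],[0,0,0],[0,0,0],[0,0,0]]}' -1 20 | tail -3
python3 - <<'E'
from pth import *
show(); print(go(L+.05,dz=.03), pose(L+.05))
E
```

```text
tcp_rot: [-0.18, -2.135, 2.137]
wrist_force: [0.5, -0.0, -2.8]
grip_width: 0.56
t 6.7 pos [ 0.5872 -0.2614  0.1764] jawyaw -99.53 f [ 0.55 -0.01 -2.76] tq [ 0.044  0.015 -0.017] q [-0.48  0.4   1.1   0.    1.63  1.26] w 0.56
([5.349, 0.742, -6.807], [0.07, -3.736, -0.242]) (array([ 0.48350415, -0.0714276 ,  0.12743085]), array([[-0.88350566, -0.03676622,  0.46697537],
       [-0.46657156, -0.01941592, -0.88427032],
       [ 0.04157804, -0.99913526,  0.        ]]))
```

```bash
python3 -m inch '{"linear":[[0.4,0,-0.6],[1.3,0,-1.7],[2.3,0.1,-2.9],[3.3,0.2,-4.2],[4.3,0.4,-5.5],[5.0,0.6,-6.4],[5.35,0.74,-6.81],[5.35,0.74,-6.81]],"angular":[[0,-0.5,0],[0,-1.2,0],[0,-1.9,0],[0,-2.6,-0.1],[0,-3.2,-0.2],[0,-3.6,-0.24],[0.07,-3.74,-0.24],[0.07,-3.74,-0.24]]}' -1 20 | tail -3
python3 - <<'E'
from pth import *
show(); print(go(L+.05,dz=.0))
for n in("side","top","wrist"):
    c=env.camera(n); cv2.imwrite(f"pics/{n}4.png",c["img"])
E
```

```text
tcp_rot: [-0.532, 1.957, -1.974]
wrist_force: [-0.5, 0.0, -1.8]
grip_width: 0.561
t 7.7 pos [ 0.4825 -0.0707  0.1556] jawyaw -62.11 f [-0.54  0.02 -1.83] tq [-0.022 -0.023  0.007] q [-0.21  0.01  1.59 -0.03  1.57  0.88] w 0.561
([-0.071, 1.124, 0.046], [0.014, 0.005, 0.014])
```

View pics/wrist4.png

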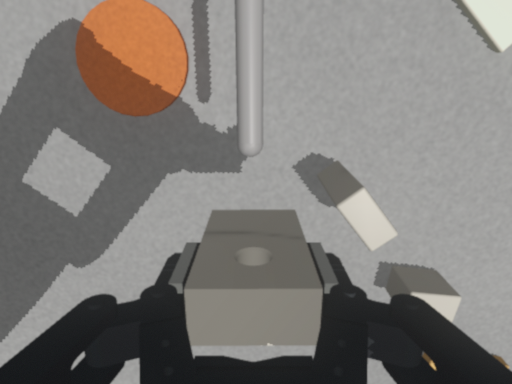

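View pics/side4.png

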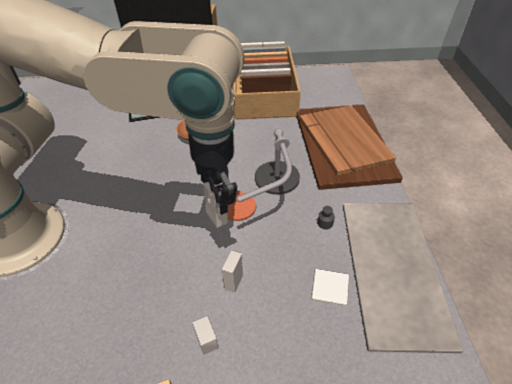

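View pics/top4.png

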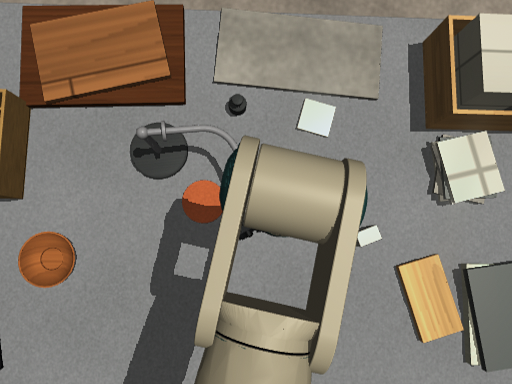

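```bash
python3 - <<'E'
import cv2
a=cv2.imread("pics/wrist4.png")
cv2.imwrite("pics/w4a.png",cv2.resize(a[110:180,200:300],None,fx=8,fy=8,interpolation=cv2.INTER_CUBIC))
cv2.imwrite("pics/w4b.png",cv2.resize(a[200:350,160:350],None,fx=4,fy=4,interpolation=cv2.INTER_CUBIC))
E
python3 -m inch '{"linear":[[-0.02,0.3,0],[-0.05,0.8,0],[-0.07,1.12,0],[-0.07,1.12,0]],"angular":[[0,0,0],[0,0,0],[0,0,0],[0,0,0]]}' -1 20 | tail -3
python3 - <<'E'
from pth import *
show()
for n in("side","wrist"):
    c=env.camera(n); cv2.imwrite(f"pics/{n}5.png",c["img"])
    np.savez(f"c5{n}",**{k:c[k] for k in("intrinsics","world_to_cam")})
a=c["img"]
cv2.imwrite("pics/w5a.png",cv2.resize(a[90:190,180:320],None,fx=5,fy=5,interpolation=cv2.INTER_CUBIC))
s=cv2.imread("pics/side5.png"); cv2.imwrite("pics/s5a.png",cv2.resize(s[150:250,190:310],None,fx=5,fy=5,interpolation=cv2.INTER_CUBIC))
E
```

```text
tcp_rot: [-0.532, 1.958, -1.974]
wrist_force: [0.7, 0.2, -2.4]
grip_width: 0.561
t 8.35 pos [ 0.4829 -0.0707  0.1273] jawyaw -62.13 f [ 0.68  0.16 -2.38] tq [ 0.022 -0.046  0.003] q [-0.21  0.04  1.63 -0.03  1.51  0.88] w 0.561
```

View pics/w4a.png

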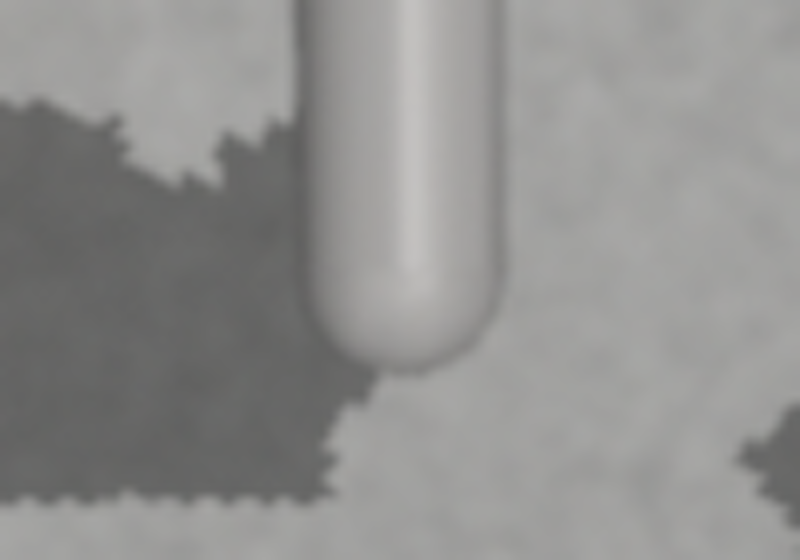

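View pics/w4b.png

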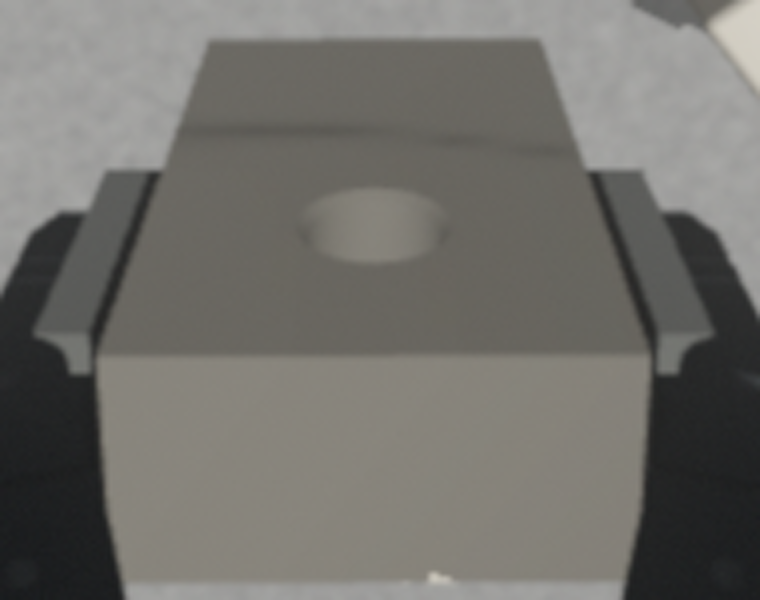

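View pics/w5a.png

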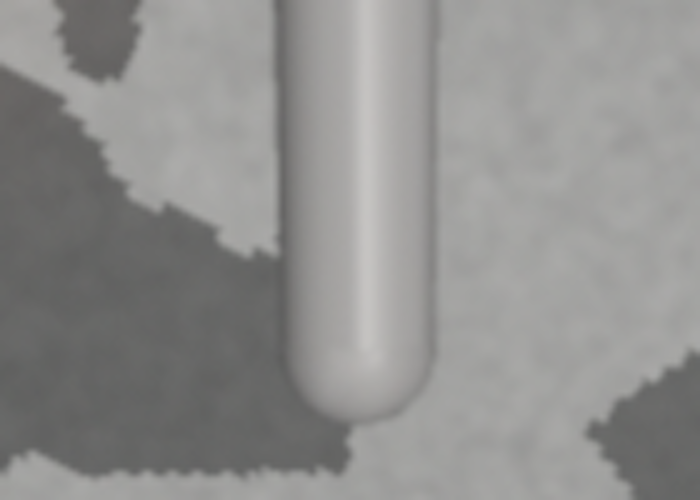

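View pics/s5a.png

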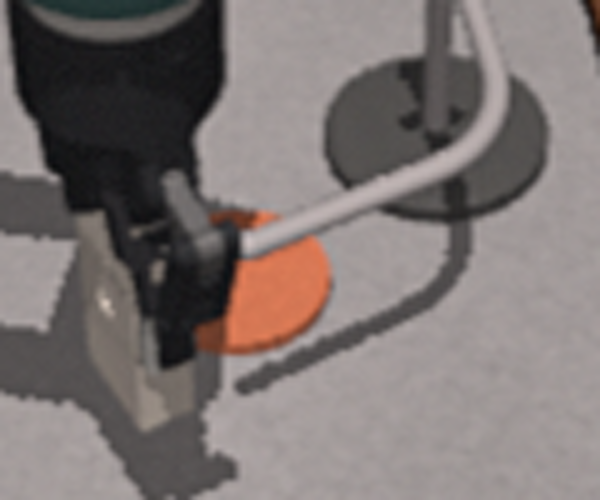

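```bash
cat > m5.py <<'E'
from pth import *
c=np.load("c5wrist.npz"); K=c["intrinsics"]; Wc=c["world_to_cam"]
s=env.state(); A=R.from_rotvec(s["tcp_rot"]).as_matrix()
Rct=Wc[:3,:3]@A   # tool->cam
t0=Wc[:3,:3]@s["tool_pos"]+Wc[:3,3]
print("tool in cam rot",Rct.round(4).tolist(),"t",t0.round(4), K.round(1).tolist())
u=lambda p:(np.array(p,float)+.5)/4-.5+[160,200]
# block frame: use tool axes dirs: x(out) , y(down), z(jaw); origin hole centre
obj=np.array([(-.012,-.024,-.024),(-.012,-.024,.024),(-.012,.056,-.024),(-.012,.056,.024),(.012,-.024,-.024),(.012,-.024,.024)])
img=u([(97,355),(649,355),(209,40),(542,40),(126,582),(624,582)])
ok,rv,tv=cv2.solvePnP(obj,img,K,None,rvec=cv2.Rodrigues(Rct)[0],tvec=t0.reshape(3,1).copy(),useExtrinsicGuess=True)
pr=cv2.projectPoints(obj,rv,tv,K,None)[0][:,0]; print("res",(pr-img).round(2).tolist())
Rb=cv2.Rodrigues(rv)[0]; print("block rot rel tool deg",np.degrees(R.from_matrix(Rct.T@Rb).as_rotvec()).round(2))
print("hole in tool (nominal cam)",(Rct.T@(tv[:,0]-t0)).round(4))
hr=cv2.projectPoints(np.array([(-.012,0,0.)]),rv,tv,K,None)[0][0,0]; print("hole rim pred",hr,"seen",u((372.5,226)))
np.savez("blk",Rb=Rb,t=tv[:,0],Rct=Rct,t0=t0,K=K)
E
python3 m5.py
```

```text
tool in cam rot [[-0.0005, 0.0003, 1.0], [0.954, -0.2998, 0.0006], [0.2998, 0.954, -0.0002]] t [0.0004 0.03   0.159 ] [[328.7, 0.0, 253.0], [0.0, 328.7, 193.9], [0.0, 0.0, 1.0]]
res [[0.98, 0.68], [-0.76, 0.54], [0.58, 0.16], [-0.5, -0.04], [-1.99, -0.67], [1.71, -0.7]]
block rot rel tool deg [ 0.22 -0.26  0.22]
hole in tool (nominal cam) [ 0.0023 -0.0183 -0.0003]
hole rim pred [253.15894685 256.04069075] seen [252.75  256.125]
```

```bash
cat > m5b.py <<'E'
from pth import *
b=np.load("blk.npz"); K,Rct,t0=b["K"],b["Rct"],b["t0"]
exec(open("m5.py").read().split("ok,rv")[0].split("# block")[1].join(["u=lambda p:(np.array(p,float)+.5)/4-.5+[160,200]\n#",""]))
w=np.ones((6,2)); w[4:,0]=0
def res(p):
    pr=cv2.projectPoints(obj,p[:3],p[3:],K,None)[0][:,0]
    h=cv2.projectPoints(np.array([(-.012,0,0.)]),p[:3],p[3:],K,None)[0][0,0]
    return np.r_[((pr-img)*w).ravel(),h-u((372.5,226))]
o=least_squares(res,np.r_[cv2.Rodrigues(Rct)[0][:,0],t0]); print(o.fun.round(2))
Rb=R.from_rotvec(o.x[:3]).as_matrix(); t=o.x[3:]
print("rot rel tool",np.degrees(R.from_matrix(Rct.T@Rb).as_rotvec()).round(2)," hole in tool",(Rct.T@(t-t0)).round(4))
# tip fit: two pictures
# cam4 = cam5 shifted: tool5-tool4 world
A=R.from_rotvec(env.state()["tcp_rot"]).as_matrix()
d=Rct@A.T@np.array([.4829-.4825,0,.1273-.1556]) # motion tool in cam frame -> point moves by -d
# measurements: tip ball centre and width
def m(z,off,L_,R_,v): return [((L_+R_)/2+.5)/z-.5+off[0],(v+.5)/z-.5+off[1],(R_-L_)/z]
m4=m(8,(200,110),298,504,375); m5=m(5,(180,90),280,436,424)
def r2(X):
    r=[]
    for P,mm in ((X+d,m4),(X,m5)):
        wd=K[0,0]*.012/np.sqrt(P[2]**2-.006**2)
        uu=K[0,0]*P[0]/P[2]+K[0,2]
        # lower end of ball: angle
        th=np.arctan2(P[1],P[2]); rr=np.hypot(P[1],P[2]); v=K[1,1]*np.tan(th+np.arcsin(.006/rr))+K[1,2]
        r+=[uu-mm[0],v-mm[1],(wd-mm[2])]
    return r
q=least_squares(r2,[0,-.02,.13]); print(q.x,np.round(q.fun,2))
tip_tool=Rct.T@(q.x-t0); print("tip in tool(nominal)",tip_tool.round(4)," tip rel hole (tool axes)",(Rct.T@(q.x-t)).round(4))
print("tip world nominal", A@tip_tool+env.state()["tool_pos"])
E
python3 m5b.py
```

```text
[-0.16  0.17 -0.    0.15  0.18  0.15 -0.29  0.04 -0.   -0.07  0.    0.02
  0.26 -0.46]
rot rel tool [ 0.23 -0.2  -0.21]  hole in tool [ 0.0014 -0.0197 -0.0003]
[-0.00113921 -0.01352634  0.12674208] [ 1.4   0.01  0.01 -1.16 -0.01 -0.04]
tip in tool(nominal) [-0.0512 -0.0178 -0.0015]  tip rel hole (tool axes) [-0.0526  0.0019 -0.0012]
tip world nominal [ 0.52869444 -0.04519532  0.14407824]
```

```bash
python3 -m inch '{"linear":[[-0.3,0.02,-0.01],[-0.7,0.06,-0.02],[-1.1,0.06,-0.02],[-1.1,0.06,-0.02],[-1.1,0.06,-0.02]],"angular":[[0,0,0],[0,0,0],[0,0,0],[0,0,0],[0,0,0]]}' -1 20 | tail -3
python3 - <<'E'
from pth import *
show()
for n in("side","wrist"):
    c=env.camera(n); cv2.imwrite(f"pics/{n}6.png",c["img"])
a=c["img"]
cv2.imwrite("pics/w6a.png",cv2.resize(a[130:290,170:340],None,fx=4,fy=4,interpolation=cv2.INTER_CUBIC))
s=cv2.imread("pics/side6.png"); cv2.imwrite("pics/s6a.png",cv2.resize(s[150:250,190:310],None,fx=5,fy=5,interpolation=cv2.INTER_CUBIC))
g=cv2.cvtColor(a,cv2.COLOR_BGR2GRAY).astype(float)
for v in range(5,220,20):
    r=np.diff(cv2.GaussianBlur(g,(1,5),0)[v]); seg=r[200:300]
    print(v,[(i+200.5,round(seg[i])) for i in np.argsort(-abs(seg))[:6]])
E
```

```text
tcp_rot: [-0.531, 1.957, -1.974]
wrist_force: [0.1, 0.4, -3.0]
grip_width: 0.557
t 9.07 pos [ 0.5074 -0.0575  0.1257] jawyaw -62.11 f [ 0.13  0.42 -3.05] tq [ 0.034 -0.034 -0.017] q [-0.17  0.1   1.56 -0.02  1.51  0.91] w 0.557
5 [(np.float64(233.5), -27), (np.float64(202.5), 25), (np.float64(234.5), -20), (np.float64(203.5), 19), (np.float64(269.5), 15), (np.float64(236.5), 10)]
25 [(np.float64(234.5), -32), (np.float64(204.5), 24), (np.float64(233.5), -22), (np.float64(203.5), 22), (np.float64(269.5), 14), (np.float64(236.5), 10)]
45 [(np.float64(234.5), -29), (np.float64(204.5), 22), (np.float64(233.5), -16), (np.float64(205.5), 15), (np.float64(203.5), 14), (np.float64(269.5), 14)]
65 [(np.float64(234.5), -28), (np.float64(235.5), -19), (np.float64(206.5), 16), (np.float64(268.5), 15), (np.float64(205.5), 15), (np.float64(269.5), 13)]
85 [(np.float64(235.5), -29), (np.float64(207.5), 24), (np.float64(234.5), -21), (np.float64(208.5), 16), (np.float64(268.5), 13), (np.float64(269.5), 11)]
105 [(np.float64(235.5), -29), (np.float64(207.5), 26), (np.float64(208.5), 20), (np.float64(234.5), -15), (np.float64(268.5), 14), (np.float64(206.5), 11)]
125 [(np.float64(235.5), -25), (np.float64(209.5), 23), (np.float64(236.5), -19), (np.float64(208.5), 17), (np.float64(268.5), 14), (np.float64(267.5), 11)]
145 [(np.float64(267.5), 14), (np.float64(268.5), 12), (np.float64(238.5), 12), (np.float64(237.5), 11), (np.float64(265.5), -9), (np.float64(239.5), 9)]
165 [(np.float64(267.5), 13), (np.float64(238.5), 12), (np.float64(268.5), 10), (np.float64(237.5), 10), (np.float64(239.5), 10), (np.float64(265.5), -10)]
185 [(np.float64(237.5), -17), (np.float64(226.5), 14), (np.float64(216.5), 14), (np.float64(267.5), 14), (np.float64(221.5), 13), (np.float64(239.5), 12)]
205 [(np.float64(237.5), -38), (np.float64(257.5), 27), (np.float64(236.5), -21), (np.float64(296.5), -16), (np.float64(258.5), 16), (np.float64(267.5), 13)]
```

View pics/w6a.png

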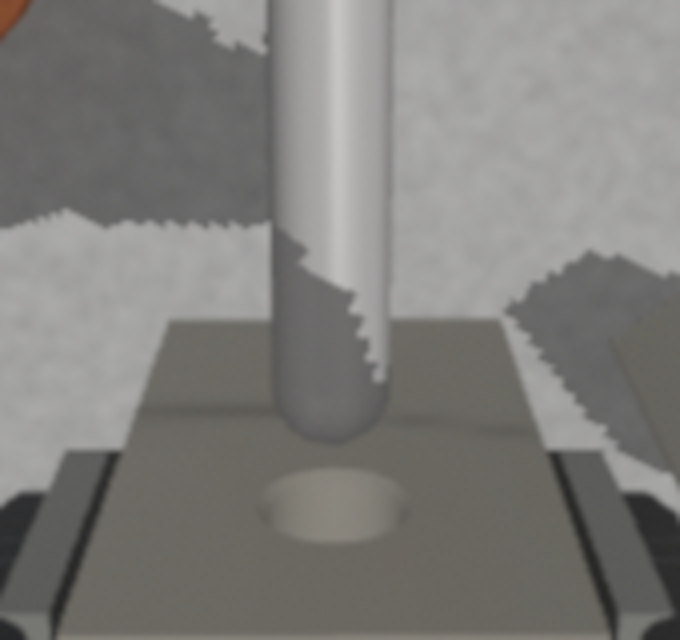

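View pics/wrist6.png

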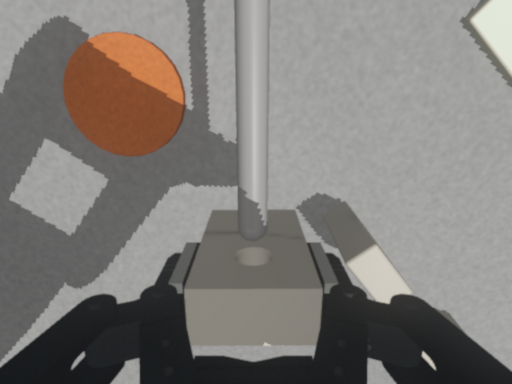

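View pics/s6a.png

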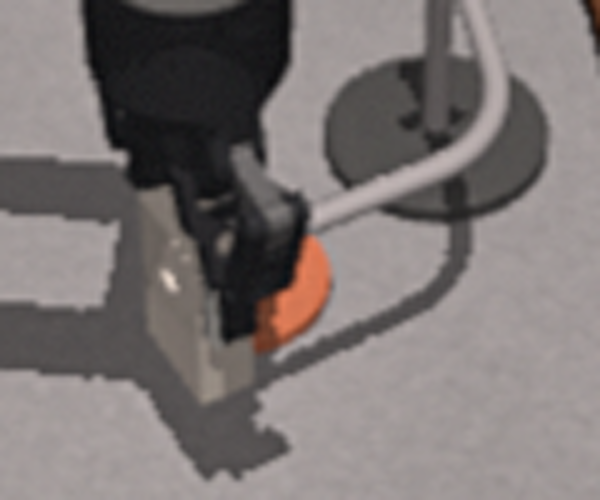

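Run:
```python
from pth import *
for f,v0 in (("wrist6",190),("wrist5",160),("wrist4",140)):
    g=cv2.cvtColor(cv2.imread(f"pics/{f}.png"),cv2.COLOR_BGR2GRAY).astype(float)
    g=cv2.GaussianBlur(g,(1,5),0)
    Ls=[];Rs=[]
    for v in range(2,v0):
        r=np.diff(g[v])
        for rng,sg,out in ((range(225,245),-1,Ls),(range(259,275),1,Rs)):
            seg=np.array([max(0,sg*r[i]) for i in rng]); k=seg.argmax()
            if seg[k]<9: continue
            lo,hi=max(0,k-2),min(len(seg),k+3); out.append((v,rng[0]+.5+np.average(np.arange(lo,hi),weights=seg[lo:hi])))
    fits=[]
    for E in(Ls,Rs):
        E=np.array(E); 
        for _ in range(4):
            p=np.polyfit(E[:,0],E[:,1],1); e=abs(np.polyval(p,E[:,0])-E[:,1]); E=E[e<max(.35,2*np.median(e))]
        fits.append(p); print(f,len(E),p.round(4),e.std().round(3))
    (a,b),(c,d)=fits; vp=(d-b)/(a-c); uu=a*vp+b; D=np.array([(uu-253)/328.7,(vp-193.9)/328.7,1]); D/=np.linalg.norm(D)
    Rct=np.load("blk.npz")["Rct"]; print("VP",uu,vp,"dir tool",(Rct.T@D).round(4), "width@150",(d-b)+(c-a)*150,"centre",(a+c)/2*150+(b+d)/2)
```

```text
wrist6 144 [1.770000e-02 2.335492e+02] 0.074
wrist6 171 [-1.08000e-02  2.69766e+02] 0.088
VP 256.0453287913013 1269.7854386026645 dir tool [ 1.     -0.0079  0.0032] width@150 31.938437822090012 centre 252.17592693766167
wrist5 140 [1.780000e-02 2.326058e+02] 0.064
wrist5 152 [-9.400000e-03  2.683866e+02] 0.081
VP 255.99464706344412 1312.511591272238 dir tool [ 0.9998 -0.0187  0.0031] width@150 31.691627486908555 centre 251.12458723454228
wrist4 121 [1.800000e-02 2.341165e+02] 0.071
wrist4 126 [-2.000000e-03  2.632258e+02] 0.04
VP 260.3555248571838 1459.203870893056 dir tool [ 0.9987 -0.0503  0.0061] width@150 26.11701035386523 centre 249.87226445654977
```

```bash
cat > rodcam.py <<'E'
from pth import *
def rodfit(g,v0,lr=(225,245),rr=(259,275)):
    g=cv2.GaussianBlur(g.astype(float),(1,5),0); fits=[]
    for rng,sg in ((range(*lr),-1),(range(*rr),1)):
        E=[]
        for v in range(2,v0):
            r=np.diff(g[v]); seg=np.array([max(0,sg*r[i]) for i in rng]); k=seg.argmax()
            if seg[k]<9: continue
            lo,hi=max(0,k-2),min(len(seg),k+3); E.append((v,rng[0]+.5+np.average(np.arange(lo,hi),weights=seg[lo:hi])))
        E=np.array(E)
        for _ in range(4):
            p=np.polyfit(E[:,0],E[:,1],1); e=abs(np.polyval(p,E[:,0])-E[:,1]); E=E[e<max(.35,2*np.median(e))]
        fits.append(p)
    return fits
def axis(fits,K):
    N=[]
    for (a,b) in fits:
        r1=np.linalg.solve(K,[b,0,1]); r2=np.linalg.solve(K,[a*300+b,300,1]); n=np.cross(r1,r2); N.append(n/np.linalg.norm(n))
    D=np.cross(*N); D/=np.linalg.norm(D); D*=np.sign(D[1])
    ang=np.arccos(abs(N[0]@N[1])); rho=.006/np.sin(ang/2)
    bis=np.cross(D,N[0]+N[1]); bis/=np.linalg.norm(bis); bis*=np.sign(bis[2]); return D,bis*rho
E
cat >> m5b.py <<'E'
from rodcam import *
for f,v0 in(("wrist5",160),("wrist6",190)):
    g=cv2.cvtColor(cv2.imread(f"pics/{f}.png"),cv2.COLOR_BGR2GRAY); ft=rodfit(g,v0); D,P=axis(ft,K)
    rel=Rct.T@(P-t); d=Rct.T@D
    for xx in (-.012,-.03): print(f,"axis offset from hole at x",xx,(rel+d*(xx-rel[0])/d[0]).round(5), d.round(4))
np.savez("blk2",Rb=Rb,t=t,Rct=Rct,t0=t0,K=K)
E
python3 m5b.py | tail -4
```

```text
wrist5 axis offset from hole at x -0.012 [-0.012   -0.      -0.00064] [ 0.9998 -0.0186  0.0031]
wrist5 axis offset from hole at x -0.03 [-0.03     0.00033 -0.0007 ] [ 0.9998 -0.0186  0.0031]
wrist6 axis offset from hole at x -0.012 [-0.012   -0.00049 -0.00024] [ 1.     -0.0079  0.0032]
wrist6 axis offset from hole at x -0.03 [-0.03    -0.00034 -0.00029] [ 1.     -0.0079  0.0032]
```

```bash
python3 -m inch '{"linear":[[-0.1,-0.02,-0.01],[-0.2,-0.02,-0.01],[-0.3,-0.02,-0.01],[-0.4,-0.02,-0.01],[-0.4,-0.02,-0.01]],"angular":[[0,0,0],[0,0,0],[0,0,0],[0,0,0],[0,0,0]]}' -1 20 | tail -3
python3 - <<'E'
from pth import *
show()
c=env.camera("wrist"); a=c["img"]; cv2.imwrite(f"pics/wrist7.png",a)
cv2.imwrite("pics/w7a.png",cv2.resize(a[130:290,170:340],None,fx=4,fy=4,interpolation=cv2.INTER_CUBIC))
E
```

```text
tcp_rot: [-0.531, 1.957, -1.974]
wrist_force: [-0.4, 0.1, -4.6]
grip_width: 0.556
t 9.8 pos [ 0.516  -0.0525  0.1254] jawyaw -62.12 f [-0.41  0.08 -4.61] tq [ 0.004 -0.009  0.   ] q [-0.16  0.12  1.54 -0.02  1.52  0.93] w 0.556
```

View pics/w7a.png

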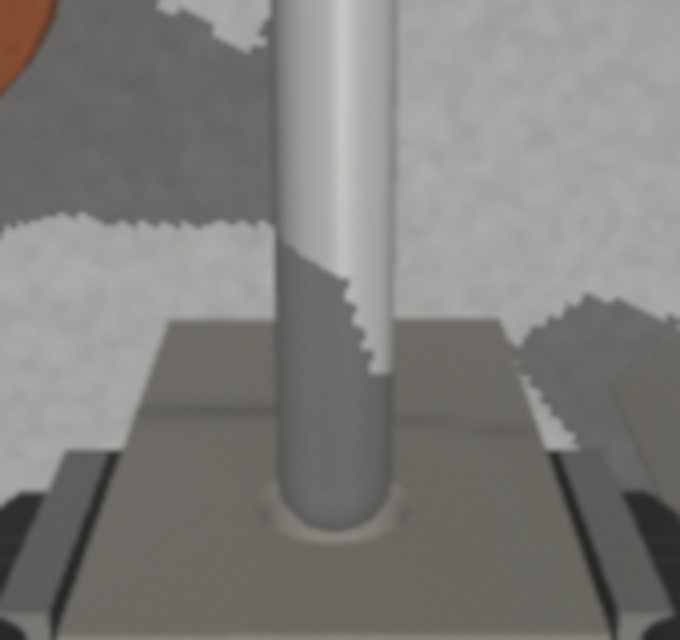

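```bash
python3 -m inch '{"linear":[[-0.07,0,0],[-0.14,0,0],[-0.2,0,0],[-0.2,0,0]],"angular":[[0,0,0],[0,0,0],[0,0,0],[0,0,0]]}' -1 20 | tail -3
python3 -c "
from to import *
show()"
```

```text
tcp_rot: [-0.532, 1.958, -1.974]
wrist_force: [-4.0, -2.4, -10.9]
grip_width: 0.56
t 10.35 pos [ 0.52   -0.0504  0.1247] jawyaw -62.13 f [ -4.04  -2.36 -10.87] tq [-0.439  0.443  0.023] q [-0.15  0.14  1.53 -0.02  1.52  0.93] w 0.56
```

```bash
python3 -m inch '{"linear":[[0.05,0.04,0],[0.05,0.08,0],[0.05,0.08,0]],"angular":[[0,0,0],[0,0,0],[0,0,0]]}' -1 20 | tail -3
python3 - <<'E'
from pth import *
show()
c=env.camera("wrist"); a=c["img"]; cv2.imwrite(f"pics/wrist8.png",a)
cv2.imwrite("pics/w8a.png",cv2.resize(a[130:290,170:340],None,fx=4,fy=4,interpolation=cv2.INTER_CUBIC))
E
```

```text
tcp_rot: [-0.529, 1.956, -1.973]
wrist_force: [-0.3, 2.2, -5.9]
grip_width: 0.556
t 10.72 pos [ 0.5199 -0.0506  0.1244] jawyaw -62.1 f [-0.34  2.18 -5.89] tq [ 0.332 -0.034  0.03 ] q [-0.16  0.13  1.53 -0.02  1.51  0.93] w 0.556
```

View pics/w8a.png

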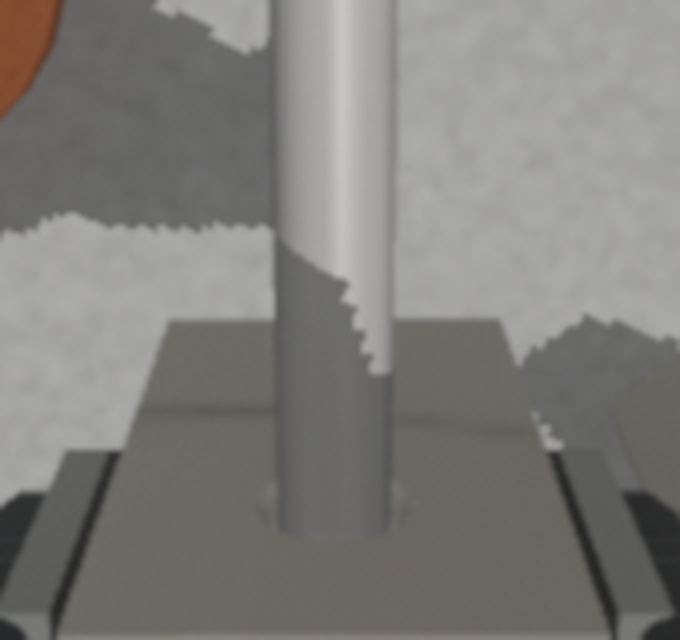

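```bash
python3 -m inch '{"linear":[[0,0,0]],"angular":[[0,0,0]]}' | tail -3
python3 -c "
from to import *
show()"
python3 -m inch '{"linear":[[0,0,0]],"angular":[[0,0,0]]}' | tail -3
python3 -c "
from to import *
show()"
```

```text
tcp_rot: [-0.529, 1.956, -1.973]
wrist_force: [0.4, 1.6, -4.6]
grip_width: 0.564
t 10.9 pos [ 0.5198 -0.0508  0.1243] jawyaw -62.11 f [ 0.39  1.57 -4.58] tq [ 0.17  -0.063 -0.003] q [-0.16  0.13  1.53 -0.02  1.51  0.93] w 0.564
tcp_rot: [-0.529, 1.956, -1.974]
wrist_force: [-0.5, 1.3, -3.8]
grip_width: 0.558
t 11.03 pos [ 0.5198 -0.0509  0.1243] jawyaw -62.12 f [-0.45  1.29 -3.77] tq [ 0.174 -0.07  -0.025] q [-0.16  0.13  1.53 -0.02  1.51  0.93] w 0.558
```

```bash
python3 -m inch '{"linear":[[-0.07,0,0],[-0.14,0,0],[-0.2,0,0],[-0.2,0,0]],"angular":[[0,0,0],[0,0,0],[0,0,0],[0,0,0]]}' -1 20 | tail -3
python3 -c "
from to import *
show()"
```

```text
tcp_rot: [-0.53, 1.956, -1.974]
wrist_force: [0.4, -1.0, -1.6]
grip_width: 0.561
t 11.53 pos [ 0.5241 -0.0486  0.1237] jawyaw -62.12 f [ 0.37 -1.05 -1.58] tq [ 0.062 -0.038 -0.035] q [-0.15  0.15  1.52 -0.02  1.51  0.94] w 0.561
```

```bash
python3 -m inch '{"linear":[[-0.08,0,0],[-0.16,0,0],[-0.24,0,0],[-0.32,0,0],[-0.32,0,0]],"angular":[[0,0,0],[0,0,0],[0,0,0],[0,0,0],[0,0,0]]}' -1 20 | tail -3
python3 -c "
from to import *
show()"
```

```text
tcp_rot: [-0.53, 1.957, -1.974]
wrist_force: [0.0, 0.2, -2.1]
grip_width: 0.559
t 12.15 pos [ 0.531  -0.0448  0.1231] jawyaw -62.12 f [ 0.02  0.22 -2.1 ] tq [-0.006 -0.015 -0.006] q [-0.14  0.16  1.5  -0.02  1.51  0.94] w 0.559
```

Free. Continue 8 mm.

```bash
python3 -m inch '{"linear":[[-0.08,0,0],[-0.16,0,0],[-0.24,0,0],[-0.32,0,0],[-0.32,0,0]],"angular":[[0,0,0],[0,0,0],[0,0,0],[0,0,0],[0,0,0]]}' -1 20 | tail -3
python3 - <<'E'
from pth import *
from rodcam import *
show()
c=env.camera("wrist"); a=c["img"]; cv2.imwrite(f"pics/wrist9.png",a)
b=np.load("blk2.npz"); Rct,t,K=b["Rct"],b["t"],b["K"]
D,P=axis(rodfit(cv2.cvtColor(a,cv2.COLOR_BGR2GRAY),200),K); rel=Rct.T@(P-t); d=Rct.T@D
for xx in (0,-.04): print((rel+d*(xx-rel[0])/d[0]).round(5), d.round(4))
E
```

```text
tcp_rot: [-0.53, 1.957, -1.974]
wrist_force: [0.4, 0.4, -2.6]
grip_width: 0.56
t 12.78 pos [ 0.538  -0.041   0.1228] jawyaw -62.12 f [ 0.42  0.38 -2.57] tq [-0.02  -0.001 -0.038] q [-0.13  0.18  1.48 -0.02  1.52  0.95] w 0.56
[ 0.      -0.00103  0.00042] [0.9999 0.0023 0.011 ]
[-4.00e-02 -1.12e-03 -2.00e-05] [0.9999 0.0023 0.011 ]
```

View pics/wrist9.png

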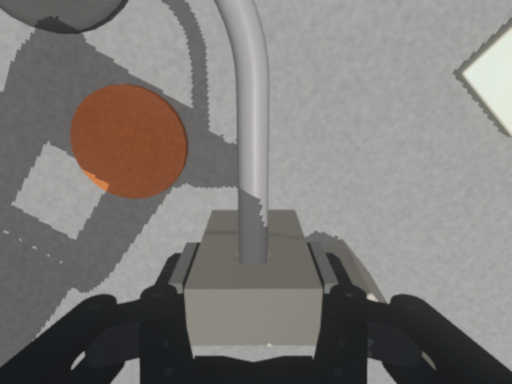

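```bash
python3 - <<'E'
import re
t=open("pth.py").read()
t=t.replace('par=np.load("par.npy")\nH=np.array([0,-.020,0])','par=np.load("par.npy"); par[0]+=.0003; par[1]+=.0025; ZO=-.0012\nH=np.array([.0014,-.020,0])').replace("[0,0,dz]","[0,0,dz+ZO]")
t+='''
def where():
    s=env.state(); A=R.from_rotvec(s["tcp_rot"]).as_matrix(); h=s["tool_pos"]+A@H
    ss=np.linspace(.03,L+.03,2000); W=np.array([pose(x)[0]+pose(x)[1]@H for x in ss]); i=((W-h)**2).sum(1).argmin()
    Rm=pose(ss[i])[1]; e=Rm.T@(h-W[i])
    Q=R.from_euler('z',par[2]).as_matrix(); print("s",ss[i].round(4),"from home",(ss[i]-.052).round(4),"err mm (rod axes)",(e*1e3).round(2),"rot err deg",np.degrees(R.from_matrix(Rm.T@A).as_rotvec()).round(2),"hole stand",(Q.T@(h-[par[0],par[1],0])).round(4))
    return ss[i]
def st(ds):
    s=where(); show()
    for k in ds: print(k,"->",go(s-k/1e3))
'''
open("pth.py","w").write(t)
E
python3 -c "
from pth import *
st([0,8,16,24,32,40,48,60])"
```

```text
s 0.2537 from home 0.2017 err mm (rod axes) [0.03 0.9  0.7 ] rot err deg [-0.11 -0.05 -0.07] hole stand [-0.1145 -0.1847  0.1428]
t 12.82 pos [ 0.538  -0.0411  0.1228] jawyaw -62.12 f [-0.6  -0.03 -2.55] tq [ 0.06  -0.046 -0.02 ] q [-0.13  0.18  1.48 -0.02  1.52  0.95] w 0.558
0 -> ([-0.002, -0.036, -0.027], [0.011, 0.005, 0.007])
8 -> ([-0.322, -0.037, -0.026], [0.011, 0.005, 0.007])
16 -> ([-0.642, -0.037, -0.026], [0.011, 0.005, 0.007])
24 -> ([-0.962, -0.037, -0.026], [0.011, 0.005, 0.007])
32 -> ([-1.282, -0.038, -0.026], [0.011, 0.005, 0.007])
40 -> ([-1.602, -0.038, -0.025], [0.011, 0.005, 0.007])
48 -> ([-1.922, -0.039, -0.025], [0.011, 0.005, 0.007])
60 -> ([-2.402, -0.039, -0.025], [0.011, 0.005, 0.007])
```

```bash
python3 -m inch '{"linear":[[-0.1,-0.01,0],[-0.2,-0.02,0],[-0.3,-0.02,0],[-0.4,-0.02,0],[-0.5,-0.02,0],[-0.6,-0.02,0],[-0.6,-0.02,0]],"angular":[[0,0,0],[0,0,0],[0,0,0],[0,0,0],[0,0,0],[0,0,0],[0,0,0]]}' -1 20 | tail -3
python3 -c "
from pth import *
st([0,16,32,50])"
```

```text
tcp_rot: [-0.53, 1.957, -1.973]
wrist_force: [0.7, 1.5, -3.4]
grip_width: 0.557
s 0.2385 from home 0.1865 err mm (rod axes) [-0.02  0.45  0.64] rot err deg [-0.11 -0.06 -0.05] hole stand [-0.1003 -0.1793  0.1427]
t 13.7 pos [ 0.5514 -0.0339  0.1226] jawyaw -62.11 f [ 0.73  1.55 -3.39] tq [ 0.143 -0.163 -0.046] q [-0.12  0.22  1.44 -0.02  1.52  0.97] w 0.557
0 -> ([-0.0, -0.018, -0.024], [0.011, 0.006, 0.005])
16 -> ([-0.64, -0.019, -0.023], [0.011, 0.006, 0.005])
32 -> ([-1.28, -0.019, -0.023], [0.011, 0.006, 0.005])
50 -> ([-2.0, -0.02, -0.022], [0.011, 0.006, 0.005])
```

```bash
python3 -m inch '{"linear":[[-0.1,0,-0.01],[-0.2,0,-0.02],[-0.3,0,-0.02],[-0.4,0,-0.02],[-0.5,0,-0.02],[-0.6,0,-0.02],[-0.6,0,-0.02]],"angular":[[0,0,0],[0,0,0],[0,0,0],[0,0,0],[0,0,0],[0,0,0],[0,0,0]]}' -1 20 | tail -3
python3 -c "
from pth import *
st([0,16,32,50])"
```

```text
tcp_rot: [-0.53, 1.957, -1.973]
wrist_force: [-0.2, -0.3, -4.5]
grip_width: 0.558
s 0.2235 from home 0.1715 err mm (rod axes) [-0.03  0.49  0.16] rot err deg [-0.11 -0.05 -0.05] hole stand [-0.0864 -0.1737  0.142 ]
t 14.57 pos [ 0.5644 -0.0265  0.1219] jawyaw -62.11 f [-0.15 -0.33 -4.49] tq [-0.021 -0.122 -0.   ] q [-0.1   0.25  1.4  -0.02  1.53  0.98] w 0.558
0 -> ([0.001, -0.02, -0.005], [0.011, 0.005, 0.005])
16 -> ([-0.639, -0.02, -0.004], [0.011, 0.005, 0.005])
32 -> ([-1.279, -0.021, -0.004], [0.011, 0.005, 0.005])
50 -> ([-1.999, -0.021, -0.003], [0.011, 0.005, 0.005])
```

```bash
python3 -m inch '{"linear":[[-0.1,0.01,0],[-0.2,0.02,0],[-0.3,0.02,0],[-0.4,0.02,0],[-0.5,0.02,0],[-0.6,0.02,0],[-0.6,0.02,0]],"angular":[[0,0,0],[0,0,0],[0,0,0],[0,0,0],[0,0,0],[0,0,0],[0,0,0]]}' -1 20 | tail -3
python3 -c "
from pth import *
st([0,16,32,50])"
```

```text
tcp_rot: [-0.53, 1.957, -1.974]
wrist_force: [-0.1, 0.6, -2.2]
grip_width: 0.561
s 0.2086 from home 0.1566 err mm (rod axes) [-0.02  0.95  0.18] rot err deg [-0.11 -0.05 -0.07] hole stand [-0.0724 -0.1686  0.1409]
t 15.45 pos [ 0.5776 -0.0196  0.1209] jawyaw -62.12 f [-0.09  0.58 -2.16] tq [-0.004 -0.045  0.031] q [-0.09  0.29  1.36 -0.02  1.53  1.  ] w 0.561
0 -> ([-0.0, -0.038, -0.006], [0.011, 0.005, 0.007])
16 -> ([-0.64, -0.039, -0.005], [0.011, 0.005, 0.007])
32 -> ([-1.28, -0.04, -0.005], [0.011, 0.005, 0.007])
50 -> ([-2.012, -0.048, -0.085], [0.053, -1.392, 0.139])
```

```bash
python3 -m inch '{"linear":[[-0.1,0,0],[-0.2,0,0],[-0.3,0,0],[-0.4,0,0],[-0.5,0,0],[-0.6,0,0],[-0.6,0,0]],"angular":[[0,0,0],[0,0,0],[0,0,0],[0,0,0],[0,0,0],[0,0,0],[0,0,0]]}' -1 20 | tail -3
python3 - <<'E'
from pth import *
st([0,4,8,12,16,20,24])
for n in ("top","side","wrist"):
    c=env.camera(n); a=c["img"].copy(); cv2.imwrite(f"pics/{n}10.png",a)
a=cv2.resize(a,None,fx=1.5,fy=1.5)
for x in np.linspace(.03,L,60):
    p,Rm=pose(x); u=(proj(c,p+Rm@H)+.5)*1.5; cv2.circle(a,tuple(int(v) for v in u),2,(0,0,255),-1)
cv2.imwrite("pics/w10o.png",a)
E
```

```text
tcp_rot: [-0.53, 1.957, -1.974]
wrist_force: [-1.2, -0.3, -2.2]
grip_width: 0.555
s 0.1936 from home 0.1416 err mm (rod axes) [0.   0.98 0.15] rot err deg [-0.11 -0.05 -0.07] hole stand [-0.0584 -0.1634  0.1403]
t 16.32 pos [ 0.5908 -0.0126  0.1202] jawyaw -62.12 f [-1.23 -0.35 -2.2 ] tq [ 0.02  -0.026  0.012] q [-0.07  0.33  1.31 -0.02  1.54  1.01] w 0.555
0 -> ([-0.001, -0.039, -0.005], [0.011, 0.005, 0.007])
4 -> ([-0.161, -0.04, -0.005], [0.011, 0.005, 0.007])
8 -> ([-0.321, -0.04, -0.004], [0.011, 0.005, 0.007])
12 -> ([-0.481, -0.04, -0.004], [0.011, 0.005, 0.007])
16 -> ([-0.641, -0.04, -0.004], [0.011, 0.005, 0.007])
20 -> ([-0.801, -0.04, -0.004], [0.011, 0.005, 0.007])
24 -> ([-0.965, -0.041, -0.01], [0.025, -0.348, 0.04])
```

View pics/w10o.png

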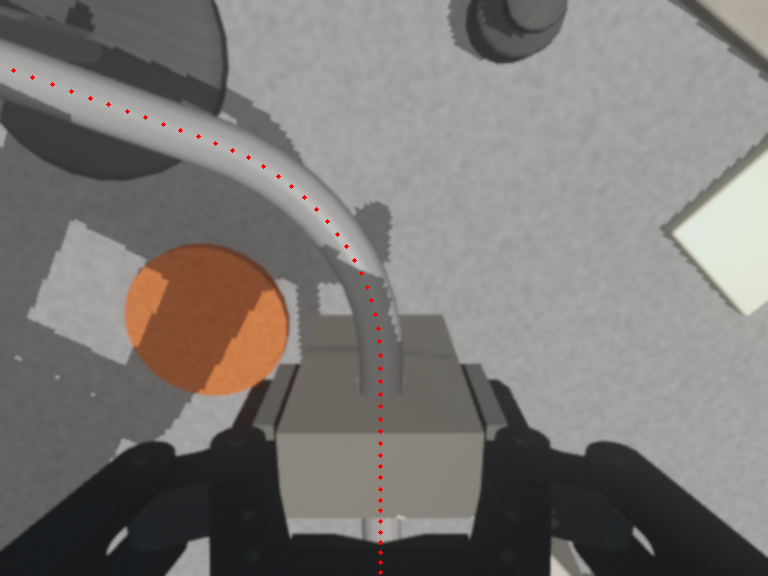

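View pics/side10.png

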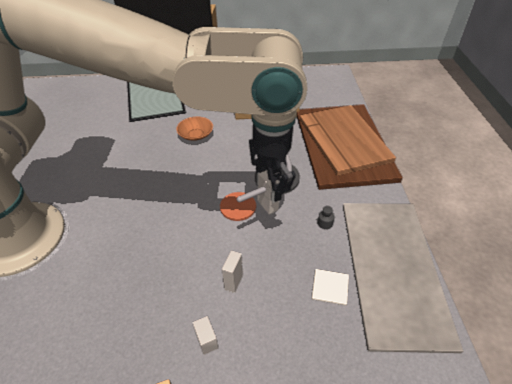

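Run:
```python
import cv2
a=cv2.imread("pics/wrist10.png")
cv2.imwrite("pics/w10z.png",cv2.resize(a[20:220,0:290],None,fx=2.7,fy=2.7,interpolation=cv2.INTER_CUBIC))
```

```text
(no output)
```

View pics/w10z.png

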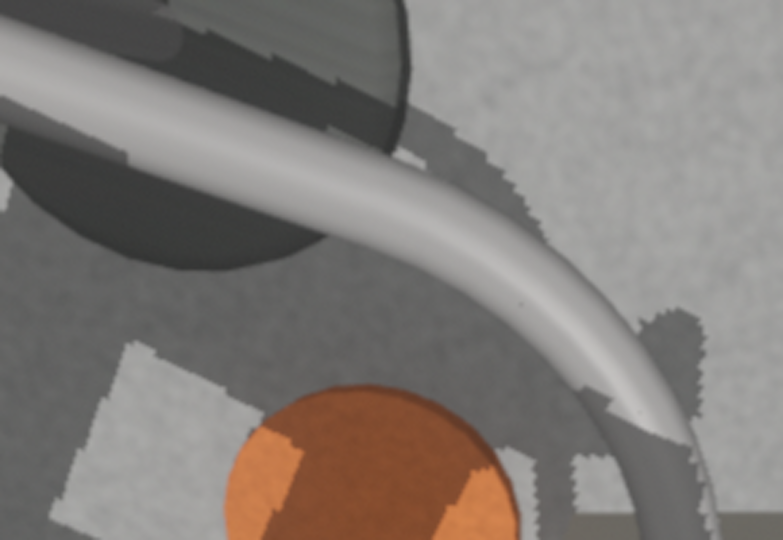

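```bash
python3 - <<'E'
t=open("pth.py").read()
t=t.replace("ZO=-.0012","ZO=-.0021").replace("    P,T=world(par,min(s,L)); p=P[0]+T[0]*max(0,s-L); x=T[0]\n","""    P,T=world(par,np.linspace(s-.012,s+.012,13)) if s<L-.012 else world(par,[min(s,L)])
    if len(P)>1:
        p=P.mean(0); x=P[-1]-P[0]; x/=np.linalg.norm(x); m=P-p; m-=np.outer(m@x,x); n=m[6]
        if np.linalg.norm(n)>1e-6:
            n/=np.linalg.norm(n); v=m@n; p=p+n*(v.max()+v.min())/2
    else: p=P[0]+T[0]*max(0,s-L); x=T[0]
""").replace("2000","400")
open("pth.py","w").write(t)
E
python3 -c "
from pth import *
st([0,4,8,12,16,20,24])"
```

```text
s 0.1937 from home 0.1417 err mm (rod axes) [0.16 0.04 0.2 ] rot err deg [-0.11 -0.04 -0.07] hole stand [-0.0585 -0.1635  0.1403]
t 16.48 pos [ 0.5907 -0.0127  0.1203] jawyaw -62.13 f [-0.09 -0.15 -1.82] tq [-0.006 -0.026  0.021] q [-0.07  0.33  1.31 -0.02  1.54  1.01] w 0.559
0 -> ([-0.007, -0.002, -0.006], [0.011, 0.004, 0.007])
4 -> ([-0.167, -0.002, -0.006], [0.011, 0.004, 0.007])
8 -> ([-0.327, -0.002, -0.006], [0.011, 0.004, 0.007])
12 -> ([-0.569, 1.786, 19.912], [0.012, -0.023, 0.009])
16 -> ([-1.044, 1.785, 19.903], [0.016, -0.112, 0.018])
20 -> ([-1.74, 1.781, 19.876], [0.022, -0.265, 0.032])
24 -> ([-2.658, 1.774, 19.811], [0.029, -0.481, 0.052])
```

```bash
sed -i 's/n=m\[6\]/n=m[6].copy()/' pth.py
python3 -c "
from pth import *
st([4,8,12,16,20,24])"
```

```text
s 0.1937 from home 0.1417 err mm (rod axes) [0.16 0.04 0.2 ] rot err deg [-0.11 -0.04 -0.07] hole stand [-0.0585 -0.1635  0.1403]
t 16.48 pos [ 0.5907 -0.0127  0.1203] jawyaw -62.13 f [-0.09 -0.15 -1.82] tq [-0.006 -0.026  0.021] q [-0.07  0.33  1.31 -0.02  1.54  1.01] w 0.559
4 -> ([-0.167, -0.002, -0.006], [0.011, 0.004, 0.007])
8 -> ([-0.327, -0.002, -0.006], [0.011, 0.004, 0.007])
12 -> ([-0.488, -0.002, -0.007], [0.012, -0.023, 0.009])
16 -> ([-0.649, -0.003, -0.009], [0.016, -0.112, 0.018])
20 -> ([-0.81, -0.004, -0.017], [0.022, -0.265, 0.032])
24 -> ([-0.972, -0.005, -0.03], [0.029, -0.481, 0.052])
```

```bash
python3 -m inch '{"linear":[[-0.1,0,0],[-0.2,0,-0.01],[-0.3,0,-0.01],[-0.4,0,-0.01],[-0.5,0,-0.01],[-0.6,0,-0.01],[-0.65,0,-0.01],[-0.65,0,-0.01]],"angular":[[0,0,0],[0,0,0],[0,0,0],[0,0,0],[0,-0.03,0],[0,-0.08,0],[0.01,-0.11,0.02],[0.01,-0.11,0.02]]}' -1 20 | tail -3
python3 -c "
from pth import *
st([0,4,8,12])"
```

```text
tcp_rot: [-0.543, 1.943, -1.961]
wrist_force: [0.6, -0.0, -1.8]
grip_width: 0.56
s 0.1778 from home 0.1258 err mm (rod axes) [-0.26  0.08 -0.05] rot err deg [-0.05 -0.04  0.04] hole stand [-0.0434 -0.1575  0.1396]
t 17.48 pos [ 0.6049 -0.0048  0.1196] jawyaw -61.01 f [ 0.58 -0.02 -1.81] tq [ 0.022 -0.017  0.001] q [-0.06  0.36  1.27 -0.02  1.54  1.01] w 0.56
0 -> ([0.011, -0.003, 0.003], [0.005, 0.004, -0.004])
4 -> ([-0.151, -0.003, -0.001], [0.011, -0.146, 0.01])
8 -> ([-0.313, -0.004, -0.012], [0.018, -0.36, 0.03])
12 -> ([-0.475, -0.006, -0.029], [0.027, -0.637, 0.057])
```

```bash
python3 -m inch '{"linear":[[-0.08,0,0],[-0.15,0,0],[-0.23,0,-0.01],[-0.31,0,-0.01],[-0.31,0,-0.01]],"angular":[[0,-0.07,0],[0,-0.15,0.01],[0.01,-0.25,0.02],[0.02,-0.36,0.03],[0.02,-0.36,0.03]]}' -1 20 | tail -3
python3 -c "
from pth import *
st([0,4,8,12])"
```

```text
tcp_rot: [-0.591, 1.9, -1.92]
wrist_force: [-0.5, -0.5, -1.7]
grip_width: 0.558
s 0.1699 from home 0.1179 err mm (rod axes) [-0.1   0.14  0.01] rot err deg [ 0.02 -0.07 -0.  ] hole stand [-0.0363 -0.1545  0.1393]
t 18.1 pos [ 0.6117 -0.0007  0.1192] jawyaw -57.39 f [-0.51 -0.54 -1.73] tq [ 0.016 -0.057  0.013] q [-0.05  0.38  1.25 -0.02  1.54  0.95] w 0.558
0 -> ([0.004, -0.006, -0.0], [-0.002, 0.007, 0.0])
4 -> ([-0.159, -0.006, -0.008], [0.007, -0.269, 0.027])
8 -> ([-0.321, -0.008, -0.023], [0.016, -0.608, 0.06])
12 -> ([-0.483, -0.011, -0.049], [0.024, -0.987, 0.097])
```

```bash
python3 -m inch '{"linear":[[-0.08,0,0],[-0.16,0,-0.01],[-0.24,0,-0.015],[-0.32,0,-0.02],[-0.32,0,-0.02]],"angular":[[0,-0.13,0.01],[0,-0.27,0.03],[0.01,-0.43,0.04],[0.02,-0.61,0.06],[0.02,-0.61,0.06]]}' -1 20 | tail -3
python3 -c "
from pth import *
st([0,4,8,12])"
```

```text
tcp_rot: [-0.667, 1.83, -1.847]
wrist_force: [0.3, 0.2, -2.1]
grip_width: 0.558
s 0.162 from home 0.11 err mm (rod axes) [-0.03  0.15  0.06] rot err deg [ 0.04 -0.11  0.01] hole stand [-0.0294 -0.1508  0.139 ]
t 18.73 pos [0.6181 0.004  0.119 ] jawyaw -51.27 f [ 0.25  0.22 -2.12] tq [0.013 0.032 0.004] q [-0.05  0.39  1.24 -0.02  1.53  0.85] w 0.558
0 -> ([0.001, -0.006, -0.003], [-0.004, 0.011, -0.001])
4 -> ([-0.162, -0.007, -0.011], [0.003, -0.368, 0.036])
8 -> ([-0.325, -0.009, -0.029], [0.009, -0.748, 0.074])
12 -> ([-0.485, -0.012, -0.059], [0.011, -1.129, 0.112])
```

```bash
python3 -m inch '{"linear":[[-0.08,0,-0.005],[-0.16,-0.01,-0.01],[-0.245,-0.01,-0.02],[-0.325,-0.01,-0.03],[-0.325,-0.01,-0.03]],"angular":[[0,-0.18,0.02],[0,-0.37,0.04],[0.01,-0.56,0.05],[0.01,-0.75,0.07],[0.01,-0.75,0.07]]}' -1 20 | tail -3
python3 -c "
from pth import *
st([0,4,8,12])"
```

```text
tcp_rot: [-0.756, 1.745, -1.753]
wrist_force: [0.7, -0.2, -3.0]
grip_width: 0.557
s 0.1541 from home 0.1021 err mm (rod axes) [-0.18 -0.01  0.  ] rot err deg [ 0.01 -0.09 -0.02] hole stand [-0.0229 -0.1462  0.1391]
t 19.35 pos [0.624  0.0097 0.119 ] jawyaw -43.77 f [ 0.7  -0.2  -2.97] tq [ 0.006 -0.025 -0.033] q [-0.04  0.39  1.23 -0.01  1.52  0.72] w 0.557
0 -> ([0.007, 0.001, -0.0], [-0.001, 0.009, 0.002])
4 -> ([-0.157, -0.0, -0.009], [0.002, -0.371, 0.041])
8 -> ([-0.319, -0.003, -0.028], [0.002, -0.751, 0.079])
12 -> ([-0.48, -0.006, -0.059], [-0.0, -1.131, 0.117])
```

```bash
python3 -m inch '{"linear":[[-0.08,0,-0.005],[-0.16,0,-0.01],[-0.24,0,-0.02],[-0.32,0,-0.03],[-0.32,0,-0.03]],"angular":[[0,-0.18,0.02],[0,-0.37,0.04],[0,-0.56,0.06],[0,-0.75,0.08],[0,-0.75,0.08]]}' -1 20 | tail -3
python3 -c "
from pth import *
st([0,4,8,12])"
```

```text
tcp_rot: [-0.837, 1.659, -1.656]
wrist_force: [-0.8, 0.8, -2.6]
grip_width: 0.559
s 0.1461 from home 0.0941 err mm (rod axes) [-0.06  0.04 -0.06] rot err deg [-0.02 -0.07  0.02] hole stand [-0.0173 -0.141   0.139 ]
t 19.98 pos [0.629 0.016 0.119] jawyaw -36.28 f [-0.82  0.76 -2.64] tq [-0.049  0.011  0.023] q [-0.03  0.4   1.22  0.    1.52  0.6 ] w 0.559
0 -> ([0.003, -0.001, 0.003], [0.002, 0.007, -0.002])
4 -> ([-0.161, -0.002, -0.006], [0.0, -0.373, 0.036])
8 -> ([-0.323, -0.004, -0.027], [-0.005, -0.753, 0.074])
12 -> ([-0.484, -0.007, -0.058], [-0.012, -1.134, 0.111])
```

```bash
python3 -m inch '{"linear":[[-0.08,0,-0.005],[-0.16,0,-0.01],[-0.24,0,-0.02],[-0.32,0,-0.03],[-0.32,0,-0.03]],"angular":[[0,-0.18,0.02],[0,-0.37,0.04],[0,-0.56,0.05],[0,-0.75,0.07],[0,-0.75,0.07]]}' -1 20 | tail -3
python3 -c "
from pth import *
st([0,4,8,12])"
```

```text
tcp_rot: [-0.914, 1.572, -1.559]
wrist_force: [-0.1, 0.4, -1.9]
grip_width: 0.562
s 0.1382 from home 0.0862 err mm (rod axes) [ 0.01  0.13 -0.1 ] rot err deg [ 0.04 -0.04 -0.04] hole stand [-0.0123 -0.135   0.139 ]
t 20.6 pos [0.6331 0.0228 0.119 ] jawyaw -28.78 f [-0.12  0.44 -1.87] tq [-0.016 -0.023  0.006] q [-0.03  0.41  1.21  0.01  1.51  0.47] w 0.562
0 -> ([-0.001, -0.005, 0.003], [-0.004, 0.004, 0.004])
4 -> ([-0.164, -0.006, -0.007], [-0.011, -0.376, 0.042])
8 -> ([-0.326, -0.008, -0.028], [-0.021, -0.756, 0.079])
12 -> ([-0.487, -0.012, -0.06], [-0.033, -1.136, 0.115])
```

```bash
python3 -m inch '{"linear":[[-0.08,0,-0.005],[-0.165,0,-0.01],[-0.245,-0.01,-0.02],[-0.325,-0.01,-0.03],[-0.325,-0.01,-0.03]],"angular":[[0,-0.18,0.02],[-0.01,-0.37,0.04],[-0.01,-0.56,0.06],[-0.02,-0.76,0.08],[-0.02,-0.76,0.08]]}' -1 20 | tail -3
python3 -c "
from pth import *
st([0,4,8,12])"
```

```text
tcp_rot: [-0.986, 1.485, -1.456]
wrist_force: [0.1, 1.0, -1.7]
grip_width: 0.561
s 0.1303 from home 0.0783 err mm (rod axes) [-0.04 -0.03 -0.06] rot err deg [ 0.   -0.12  0.02] hole stand [-0.008  -0.1284  0.1393]
t 21.23 pos [0.6364 0.0303 0.1193] jawyaw -21.17 f [ 0.09  1.01 -1.74] tq [-0.014  0.04   0.055] q [-0.02  0.41  1.2   0.03  1.51  0.35] w 0.561
0 -> ([0.002, 0.001, 0.003], [-0.0, 0.012, -0.002])
4 -> ([-0.162, 0.0, -0.008], [-0.012, -0.368, 0.035])
8 -> ([-0.324, -0.002, -0.03], [-0.027, -0.749, 0.07])
12 -> ([-0.484, -0.004, -0.062], [-0.043, -1.129, 0.104])
```

```bash
python3 -m inch '{"linear":[[-0.08,0,-0.005],[-0.16,0,-0.01],[-0.24,0,-0.02],[-0.32,0,-0.03],[-0.32,0,-0.03]],"angular":[[0,-0.18,0.02],[-0.01,-0.37,0.04],[-0.02,-0.56,0.05],[-0.03,-0.75,0.07],[-0.03,-0.75,0.07]]}' -1 20 | tail -3
python3 -c "
from pth import *
st([0,4,8,12])"
```

```text
tcp_rot: [-1.053, 1.398, -1.353]
wrist_force: [0.2, 0.2, -2.2]
grip_width: 0.562
s 0.1224 from home 0.0704 err mm (rod axes) [ 0.    0.01 -0.  ] rot err deg [-0.03 -0.09  0.01] hole stand [-0.0047 -0.1214  0.1395]
t 21.85 pos [0.6386 0.038  0.1196] jawyaw -13.67 f [ 0.23  0.22 -2.25] tq [-0.09   0.07  -0.002] q [-0.02  0.42  1.19  0.04  1.52  0.22] w 0.562
0 -> ([-0.0, -0.0, 0.001], [0.003, 0.009, -0.001])
4 -> ([-0.163, -0.001, -0.011], [-0.013, -0.372, 0.034])
8 -> ([-0.325, -0.003, -0.033], [-0.032, -0.752, 0.067])
12 -> ([-0.484, -0.006, -0.066], [-0.053, -1.128, 0.098])
```

```bash
python3 -m inch '{"linear":[[-0.08,0,-0.005],[-0.16,0,-0.01],[-0.24,0,-0.02],[-0.325,0,-0.03],[-0.325,0,-0.03]],"angular":[[0,-0.18,0.02],[-0.01,-0.37,0.03],[-0.02,-0.56,0.05],[-0.03,-0.75,0.07],[-0.03,-0.75,0.07]]}' -1 20 | tail -3
python3 - <<'E'
from pth import *
st([0,4,8,12])
c=env.camera("wrist"); a=cv2.resize(c["img"],None,fx=1.5,fy=1.5); 
for x in np.linspace(.03,L,60):
    p,Rm=pose(x); u=(proj(c,p+Rm@H)+.5)*1.5; cv2.circle(a,tuple(int(v) for v in u),2,(0,0,255),-1)
cv2.imwrite("pics/w11o.png",a)
E
```

```text
tcp_rot: [-1.115, 1.31, -1.249]
wrist_force: [-0.1, 0.1, -3.1]
grip_width: 0.56
s 0.1145 from home 0.0625 err mm (rod axes) [-0.09  0.11  0.05] rot err deg [ 0.02 -0.06  0.04] hole stand [-0.0022 -0.1138  0.1398]
t 22.48 pos [0.6397 0.0461 0.1199] jawyaw -6.16 f [-0.14  0.12 -3.09] tq [-0.018  0.014 -0.009] q [-0.01  0.43  1.19  0.05  1.52  0.1 ] w 0.56
0 -> ([0.004, -0.004, -0.002], [-0.002, 0.006, -0.004])
4 -> ([-0.158, -0.005, -0.014], [-0.023, -0.37, 0.028])
8 -> ([-0.319, -0.006, -0.033], [-0.043, -0.695, 0.054])
12 -> ([-0.479, -0.008, -0.059], [-0.06, -0.957, 0.074])
```

View pics/w11o.png

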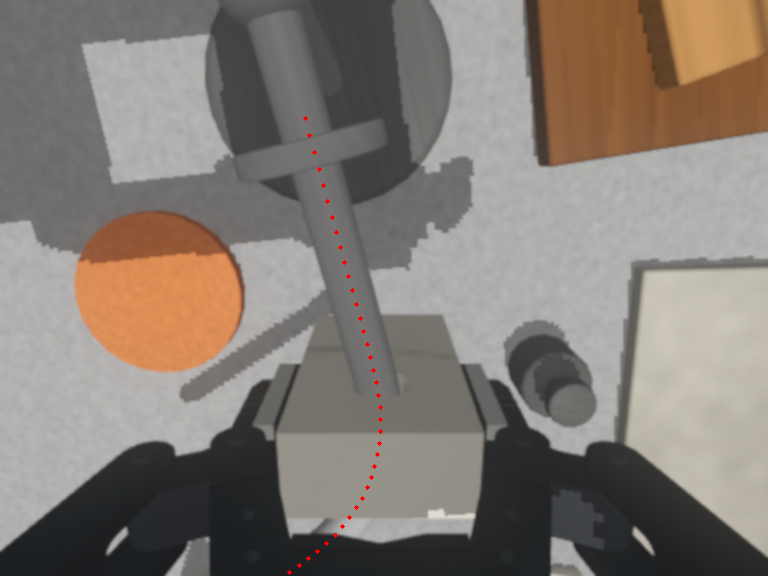

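Run:
```python
from pth import *
from rodcam import axis
c=env.camera("wrist"); a=c["img"]; cv2.imwrite("pics/wrist12.png",a)
z=cv2.resize(a[60:270,160:300],None,fx=4,fy=4,interpolation=cv2.INTER_CUBIC)[:,:]
z=cv2.convertScaleAbs(z,alpha=1.6,beta=-60)
cv2.imwrite("pics/w12z.png",z[240:840])
```

```text
(no output)
```

View pics/w12z.png

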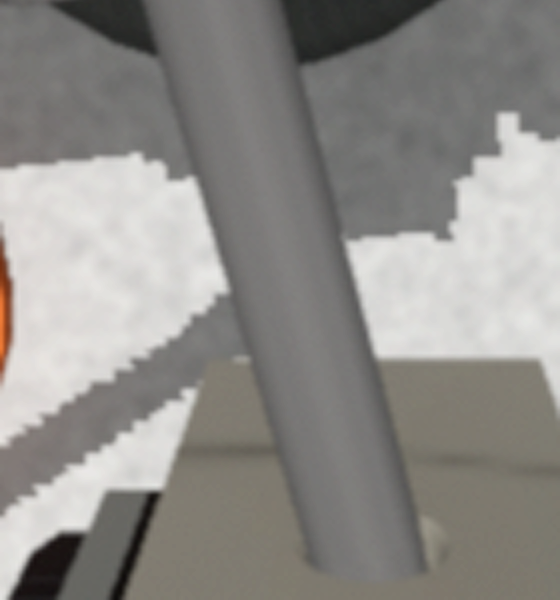

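```bash
cat > ax.py <<'E'
from pth import *
from rodcam import axis
def ax(Lp,Rp,z,off):
    b=np.load("blk2.npz"); Rct,t,K=b["Rct"],b["t"],b["K"]
    f=[]
    for p in(Lp,Rp):
        p=(np.array(p,float)+.5)/z-.5+off; q=np.polyfit(p[:,1],p[:,0],1); f.append(q)
    D,P=axis(f,K); rel=Rct.T@(P-t); d=Rct.T@D
    A=R.from_rotvec(env.state()["tcp_rot"]).as_matrix()
    for xx in (.012,0,-.012,-.03,-.05): print("axis at tool x",xx,((rel+d*(xx-rel[0])/d[0])*1e3).round(2))
    dw=A@d; print("dir tool",d.round(3),"world",dw.round(4),"yaw",np.degrees(np.arctan2(dw[1],dw[0])).round(2),"slope",np.arcsin(dw[2]).round(4))
    m=world(par,.08)[1][0]; print("model yaw",np.degrees(np.arctan2(m[1],m[0])).round(2),"slope",np.arcsin(m[2]).round(4))
    h=env.state()["tool_pos"]+A@H
    p0=rel; 
    for s in (.09,.052):
        w=world(par,s)[0][0]+[0,0,ZO]; e=A.T@(w-h); print("model at s",s,"in tool rel hole",(e*1e3).round(2), "seen", ((rel+d*(e[0]-rel[0])/d[0])*1e3).round(2))
E
python3 -c "
from ax import *
ax([(148,0),(195,165),(236,310),(306,555)],[(283,0),(345,240),(375,355),(425,565)],4,[160,120])"
```

```text
axis at tool x 0.012 [12.    1.92  4.26]
axis at tool x 0 [0.   1.64 1.43]
axis at tool x -0.012 [-12.     1.35  -1.39]
axis at tool x -0.03 [-30.     0.93  -5.63]
axis at tool x -0.05 [-50.     0.45 -10.34]
dir tool [0.973 0.023 0.229] world [ 0.1229 -0.9896 -0.0747] yaw -82.92 slope -0.0747
model yaw -82.42 slope -0.0716
model at s 0.09 in tool rel hole [-24.08  -0.39  -3.56] seen [-24.08   1.07  -4.24]
model at s 0.052 in tool rel hole [-60.98  -1.15 -12.59] seen [-60.98   0.19 -12.92]
```

```bash
python3 -m inch '{"linear":[[-0.08,0,-0.005],[-0.16,0,-0.015],[-0.24,0,-0.025],[-0.32,0,-0.035],[-0.32,0,-0.035]],"angular":[[0,-0.18,0.02],[-0.02,-0.37,0.03],[-0.03,-0.54,0.04],[-0.04,-0.7,0.05],[-0.04,-0.7,0.05]]}' -1 20 | tail -3
python3 -c "
from pth import *
st([0,4,8,12])"
```

```text
tcp_rot: [-1.17, 1.227, -1.153]
wrist_force: [-0.2, -0.6, -2.2]
grip_width: 0.559
s 0.1065 from home 0.0545 err mm (rod axes) [-0.16  0.15 -0.05] rot err deg [ 0.02 -0.1  -0.04] hole stand [-0.0009 -0.106   0.1402]
t 23.2 pos [0.6397 0.0542 0.1203] jawyaw 0.85 f [-0.17 -0.58 -2.18] tq [-0.057  0.028  0.001] q [-0.    0.43  1.18  0.06  1.53 -0.02] w 0.559
0 -> ([0.006, -0.006, 0.002], [-0.002, 0.01, 0.004])
4 -> ([-0.156, -0.007, -0.004], [-0.019, -0.252, 0.024])
8 -> ([-0.317, -0.007, -0.016], [-0.032, -0.451, 0.039])
12 -> ([-0.477, -0.009, -0.032], [-0.042, -0.587, 0.049])
```

```bash
python3 -m inch '{"linear":[[-0.08,0,-0.005],[-0.16,0,-0.01],[-0.24,0,-0.015],[-0.32,0,-0.025],[-0.32,0,-0.025]],"angular":[[0,-0.13,0.01],[-0.02,-0.25,0.02],[-0.03,-0.37,0.03],[-0.03,-0.48,0.04],[-0.03,-0.48,0.04]]}' -1 20 | tail -3
python3 - <<'E'
from pth import *
st([0,4,8,12])
c=env.camera("wrist"); a=c["img"]; cv2.imwrite("pics/wrist13.png",a)
z=cv2.resize(a[100:270,180:310],None,fx=4,fy=4,interpolation=cv2.INTER_CUBIC)[:,:]
z=cv2.convertScaleAbs(z,alpha=1.6,beta=-60)
cv2.imwrite("pics/w13z.png",z[0:600])
E
```

```text
tcp_rot: [-1.205, 1.17, -1.085]
wrist_force: [0.5, 0.5, -1.5]
grip_width: 0.561
s 0.0986 from home 0.0466 err mm (rod axes) [-0.15  0.17 -0.23] rot err deg [ 0.02 -0.31  0.01] hole stand [-0.0004 -0.0982  0.1407]
t 23.82 pos [0.6389 0.0622 0.1209] jawyaw 5.65 f [ 0.54  0.53 -1.54] tq [-0.054  0.009 -0.033] q [ 0.01  0.44  1.17  0.07  1.54 -0.09] w 0.561
0 -> ([0.006, -0.007, 0.009], [-0.002, 0.031, -0.001])
4 -> ([-0.155, -0.007, 0.007], [-0.012, -0.105, 0.009])
8 -> ([-0.316, -0.007, 0.002], [-0.017, -0.179, 0.014])
12 -> ([-0.476, -0.008, -0.004], [-0.018, -0.193, 0.015])
```

View pics/w13z.png

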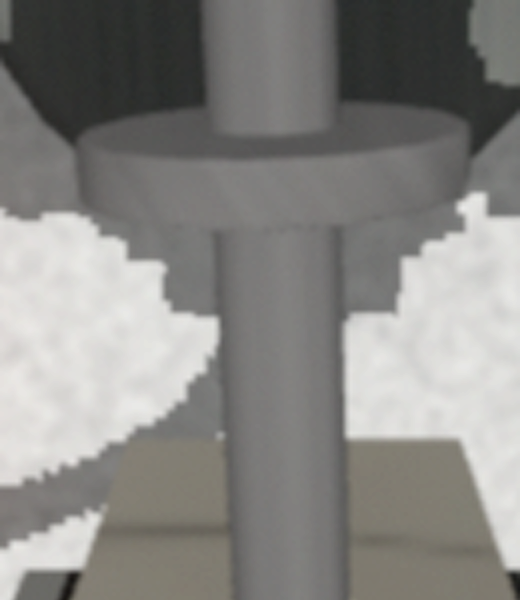

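```bash
python3 -c "
from ax import *
ax([(202,0),(216,230),(222,345),(235,580)],[(334,0),(342,230),(345,400),(350,580)],4,[180,100])"
```

```text
axis at tool x 0.012 [12.    2.05  0.95]
axis at tool x 0 [0.   1.94 0.49]
axis at tool x -0.012 [-12.     1.84   0.04]
axis at tool x -0.03 [-30.     1.68  -0.65]
axis at tool x -0.05 [-50.     1.51  -1.41]
dir tool [0.999 0.009 0.038] world [ 0.1356 -0.9877 -0.0774] yaw -82.18 slope -0.0775
model yaw -82.42 slope -0.0716
model at s 0.09 in tool rel hole [-8.57 -0.17  0.12] seen [-8.57  1.87  0.17]
model at s 0.052 in tool rel hole [-46.54  -0.28  -1.17] seen [-46.54   1.54  -1.28]
```

```bash
python3 -m inch '{"linear":[[-0.08,0,0],[-0.16,0,0],[-0.24,0,0],[-0.32,0,0],[-0.32,0,0]],"angular":[[0,-0.06,0],[-0.01,-0.11,0.01],[-0.02,-0.15,0.01],[-0.02,-0.18,0.01],[-0.02,-0.18,0.01]]}' -1 20 | tail -3
python3 -c "
from pth import *
st([0,8,16,24,32])"
```

```text
tcp_rot: [-1.22, 1.149, -1.06]
wrist_force: [0.7, 0.3, -2.4]
grip_width: 0.557
s 0.0907 from home 0.0387 err mm (rod axes) [-0.23  0.19 -0.01] rot err deg [-0.03 -0.01 -0.04] hole stand [-0.     -0.0902  0.1412]
t 24.5 pos [0.6382 0.0701 0.1214] jawyaw 7.45 f [ 0.7   0.27 -2.39] tq [-0.059 -0.045 -0.001] q [ 0.02  0.44  1.17  0.07  1.54 -0.11] w 0.557
0 -> ([0.009, -0.008, 0.001], [0.003, 0.001, 0.004])
8 -> ([-0.311, -0.008, 0.0], [0.002, -0.014, 0.005])
16 -> ([-0.631, -0.008, -0.001], [0.002, -0.014, 0.005])
24 -> ([-0.951, -0.009, -0.002], [0.002, -0.014, 0.005])
32 -> ([-1.271, -0.009, -0.002], [0.002, -0.014, 0.005])
```

Smooth. Straight slide of 15 mm.

```bash
python3 -m inch '{"linear":[[-0.1,0,0],[-0.2,0,0],[-0.3,-0.01,0],[-0.4,-0.01,0],[-0.5,-0.01,0],[-0.6,-0.01,0],[-0.6,-0.01,0]],"angular":[[0,0,0],[0,-0.01,0],[0,-0.01,0],[0,-0.01,0],[0,-0.01,0],[0,-0.01,0],[0,-0.01,0]]}' -1 20 | tail -3
python3 -c "
from pth import *
st([0,8,16,24])"
```

```text
tcp_rot: [-1.22, 1.148, -1.059]
wrist_force: [-1.0, -0.7, -2.8]
grip_width: 0.56
s 0.0755 from home 0.0235 err mm (rod axes) [-0.09 -0.1   0.03] rot err deg [-0.02  0.04 -0.05] hole stand [ 0.     -0.0753  0.1426]
t 25.38 pos [0.6362 0.085  0.1228] jawyaw 7.55 f [-1.04 -0.67 -2.79] tq [-0.075  0.007 -0.001] q [ 0.04  0.44  1.17  0.07  1.54 -0.09] w 0.56
0 -> ([0.003, 0.004, -0.001], [0.002, -0.004, 0.005])
8 -> ([-0.317, 0.004, -0.001], [0.002, -0.004, 0.005])
16 -> ([-0.637, 0.003, -0.001], [0.002, -0.004, 0.005])
24 -> ([-0.957, 0.003, -0.002], [0.002, -0.004, 0.005])
```

```bash
python3 -m inch '{"linear":[[-0.1,0,0],[-0.2,0,0],[-0.3,0,0],[-0.4,0,0],[-0.5,0,0],[-0.6,0,0],[-0.6,0,0]],"angular":[[0,0,0],[0,0,0],[0,0,0],[0,0,0],[0,0,0],[0,0,0],[0,0,0]]}' -1 20 | tail -3
python3 - <<'E'
from pth import *
st([0,8])
c=env.camera("wrist"); a=c["img"]; cv2.imwrite("pics/wrist14.png",a)
E
```

```text
tcp_rot: [-1.22, 1.148, -1.059]
wrist_force: [-0.0, 0.8, -1.9]
grip_width: 0.559
s 0.0604 from home 0.0084 err mm (rod axes) [ 0.09 -0.06  0.02] rot err deg [-0.02  0.04 -0.05] hole stand [ 0.     -0.0603  0.1436]
t 26.25 pos [0.6343 0.0998 0.1238] jawyaw 7.55 f [-0.02  0.76 -1.92] tq [-0.05  -0.022 -0.072] q [ 0.07  0.43  1.17  0.07  1.54 -0.07] w 0.559
0 -> ([-0.004, 0.002, -0.001], [0.002, -0.004, 0.005])
8 -> ([-0.324, 0.002, -0.001], [0.002, -0.004, 0.005])
```

View pics/wrist14.png

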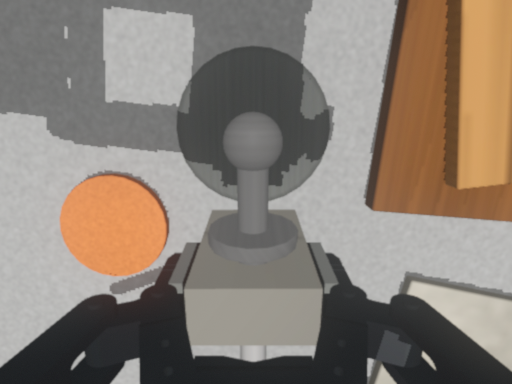

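```bash
for i in 1; do python3 -m inch '{"linear":[[-0.06,0,0],[-0.12,0,0],[-0.12,0,0]],"angular":[[0,0,0],[0,0,0],[0,0,0]]}' -1 20 | tail -3; done
python3 -c "
from pth import *
st([0])"
```

```text
tcp_rot: [-1.22, 1.148, -1.059]
wrist_force: [-0.6, 0.1, -2.7]
grip_width: 0.563
s 0.0577 from home 0.0057 err mm (rod axes) [-0.16 -0.09  0.04] rot err deg [-0.02  0.05 -0.05] hole stand [ 0.     -0.0574  0.1439]
t 26.68 pos [0.6339 0.1027 0.124 ] jawyaw 7.54 f [-0.59  0.05 -2.69] tq [-0.062 -0.014 -0.005] q [ 0.07  0.43  1.17  0.07  1.54 -0.06] w 0.563
0 -> ([0.006, 0.003, -0.001], [0.002, -0.005, 0.005])
```

```bash
python3 -m inch '{"linear":[[-0.05,0,0],[-0.1,0,0],[-0.1,0,0]],"angular":[[0,0,0],[0,0,0],[0,0,0]]}' -1 20 | tail -3
python3 -c "
from pth import *
st([0])"
```

```text
tcp_rot: [-1.22, 1.148, -1.059]
wrist_force: [-0.2, -0.5, -1.6]
grip_width: 0.554
s 0.0551 from home 0.0031 err mm (rod axes) [-0.03 -0.1   0.05] rot err deg [-0.02  0.05 -0.05] hole stand [ 0.     -0.0549  0.1441]
t 27.05 pos [0.6336 0.1052 0.1242] jawyaw 7.54 f [-0.24 -0.45 -1.58] tq [ 0.03  -0.004  0.008] q [ 0.08  0.43  1.17  0.07  1.54 -0.06] w 0.554
0 -> ([0.001, 0.004, -0.002], [0.002, -0.005, 0.005])
```

```bash
python3 -m inch '{"linear":[[-0.04,0,0],[-0.06,0,0],[-0.06,0,0]],"angular":[[0,0,0],[0,0,0],[0,0,0]]}' -1 20 | tail -3
python3 -c "
from pth import *
st([0])"
```

```text
tcp_rot: [-1.22, 1.148, -1.059]
wrist_force: [0.4, -0.5, -1.6]
grip_width: 0.559
s 0.0538 from home 0.0018 err mm (rod axes) [-0.12 -0.09  0.05] rot err deg [-0.02  0.05 -0.05] hole stand [ 1.000e-04 -5.350e-02  1.442e-01]
t 27.43 pos [0.6334 0.1065 0.1243] jawyaw 7.53 f [ 0.42 -0.46 -1.64] tq [-0.058 -0.014  0.001] q [ 0.08  0.43  1.17  0.07  1.54 -0.06] w 0.559
0 -> ([0.004, 0.004, -0.002], [0.002, -0.005, 0.005])
```

```bash
python3 -m inch '{"linear":[[-0.02,0,0],[-0.04,0,0],[-0.04,0,0]],"angular":[[0,0,0],[0,0,0],[0,0,0]]}' -1 20 | tail -3
python3 -c "
from pth import *
st([0])"
```

```text
tcp_rot: [-1.221, 1.148, -1.06]
wrist_force: [-0.2, -5.9, -0.9]
grip_width: 0.563
s 0.0531 from home 0.0011 err mm (rod axes) [ 0.31 -0.11  0.04] rot err deg [-0.02  0.1  -0.11] hole stand [ 0.     -0.0533  0.1442]
t 27.8 pos [0.6334 0.1067 0.1243] jawyaw 7.49 f [-0.22 -5.9  -0.94] tq [-0.727 -0.026  0.041] q [ 0.08  0.43  1.17  0.07  1.54 -0.05] w 0.563
0 -> ([-0.014, 0.004, -0.002], [0.002, -0.01, 0.011])
```

```bash
python3 -m inch '{"linear":[[0.02,0,0],[0.02,0,0]],"angular":[[0,0,0],[0,0,0]]}' -1 20 | tail -3
python3 -c "
from pth import *
st([0])"
```

```text
tcp_rot: [-1.22, 1.148, -1.059]
wrist_force: [1.5, -5.1, -1.2]
grip_width: 0.56
s 0.0531 from home 0.0011 err mm (rod axes) [ 0.32 -0.09  0.05] rot err deg [-0.02  0.07 -0.07] hole stand [ 1.000e-04 -5.330e-02  1.442e-01]
t 28.05 pos [0.6334 0.1068 0.1243] jawyaw 7.52 f [ 1.47 -5.07 -1.15] tq [-0.67  -0.022  0.036] q [ 0.08  0.43  1.17  0.07  1.54 -0.05] w 0.56
0 -> ([-0.014, 0.004, -0.002], [0.002, -0.007, 0.007])
```

```bash
python3 -m inch '{"linear":[[0,0,0],[0,0,0],[0,0,0],[0,0,0]],"angular":[[0,0,0],[0,0,0],[0,0,0],[0,0,0]]}' 0.4 20 | tail -3
python3 - <<'E'
from pth import *
st([0])
c=env.camera("wrist"); a=c["img"]; cv2.imwrite("pics/wrist15.png",a)
E
```

```text
tcp_rot: [-1.22, 1.148, -1.059]
wrist_force: [0.3, -0.5, -0.9]
grip_width: 0.701
s 0.0531 from home 0.0011 err mm (rod axes) [-0.17 -0.13  0.06] rot err deg [-0.01  0.04 -0.04] hole stand [ 1.000e-04 -5.280e-02  1.442e-01]
t 28.55 pos [0.6333 0.1072 0.1244] jawyaw 7.55 f [ 0.33 -0.54 -0.92] tq [-0.031 -0.054  0.008] q [ 0.08  0.43  1.17  0.07  1.54 -0.05] w 0.701
0 -> ([0.006, 0.005, -0.002], [0.001, -0.004, 0.004])
```

View pics/wrist15.png

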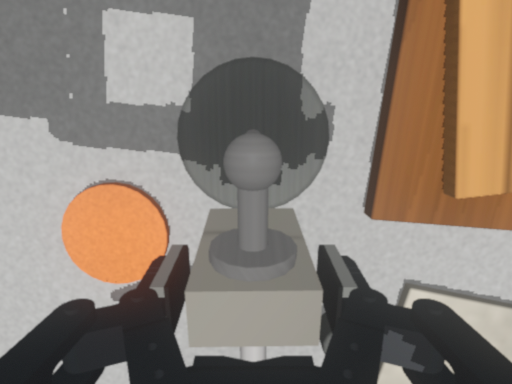

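```bash
python3 -m inch '{"linear":[[0,0,0],[0,0,0],[0,-0.3,0],[0,-1,0],[0,-2,0],[0,-3,0],[0,-4,0],[0,-4.5,0]],"angular":[[0,0,0],[0,0,0],[0,0,0],[0,0,0],[0,0,0],[0,0,0],[0,0,0],[0,0,0]]}' 0.9 20 | tail -3
python3 - <<'E'
from to import *
show()
for n in("wrist","side"):
    c=env.camera(n); cv2.imwrite(f"pics/{n}16.png",c["img"])
E
```

```text
tcp_rot: [-1.217, 1.145, -1.061]
wrist_force: [-0.1, -0.2, 0.6]
grip_width: 0.952
t 29.6 pos [0.635  0.099  0.2398] jawyaw 7.52 f [-0.13 -0.21  0.58] tq [-0.033  0.014  0.032] q [ 0.07  0.39  1.    0.07  1.75 -0.05] w 0.952
```

View pics/wrist16.png

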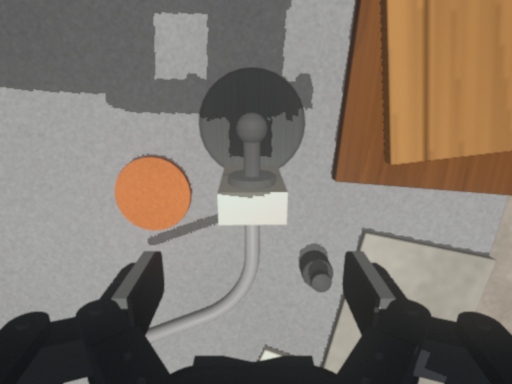

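View pics/side16.png

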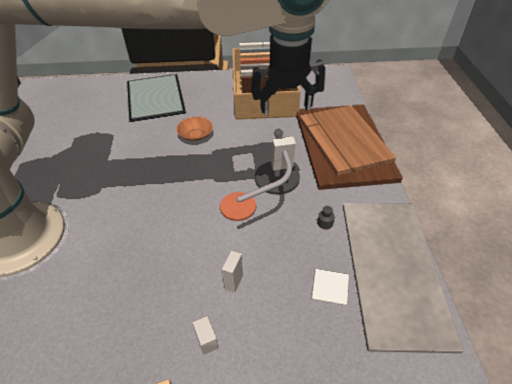

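```bash
python3 -m inch '{"linear":[[0,0,0],[0,0,0],[0,0,0],[0,0,0],[0,0,0],[0,0,0],[0,0,0],[0,0,0]],"angular":[[0,0,0],[0,0,0],[0,0,0],[0,0,0],[0,0,0],[0,0,0],[0,0,0],[0,0,0]]}' | tail -3
python3 - <<'E'
from pth import *
c=env.camera("wrist"); a=cv2.imread("pics/wrist16.png"); b=c["img"]
print("diff",np.abs(a.astype(int)-b)[120:260,180:320].mean(), np.abs(a.astype(int)-b)[120:260,180:320].max())
# block top corners vs expected home
pts=[(219,193),(287,193),(288,224),(218,224)]
z=cv2.resize(b[100:250,190:320],None,fx=4,fy=4,interpolation=cv2.INTER_CUBIC); cv2.imwrite("pics/w17z.png",z)
s=env.camera("side"); cv2.imwrite("pics/s17z.png",cv2.resize(s["img"][110:220,220:330],None,fx=5,fy=5,interpolation=cv2.INTER_CUBIC))
p,Rm=pose(.052); print("home top face pred px", [proj(c,p+Rm@(H+[dx,-.024,dz])).round(1).tolist() for dx,dz in((-.012,-.024),(-.012,.024),(.012,.024),(.012,-.024))])
E
```

```text
tcp_rot: [-1.22, 1.148, -1.059]
wrist_force: [0.2, -0.2, -0.1]
grip_width: 0.948
diff 4.500034013605442 104
home top face pred px [[217.5, 192.0], [288.7, 191.9], [287.6, 224.9], [218.6, 224.9]]
```

View pics/w17z.png

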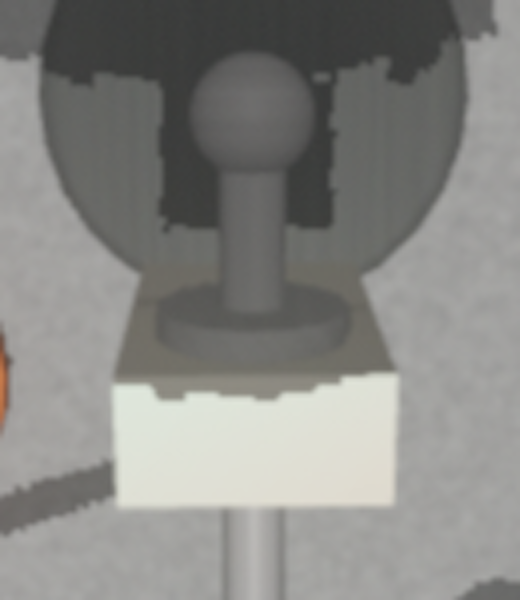

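View pics/s17z.png

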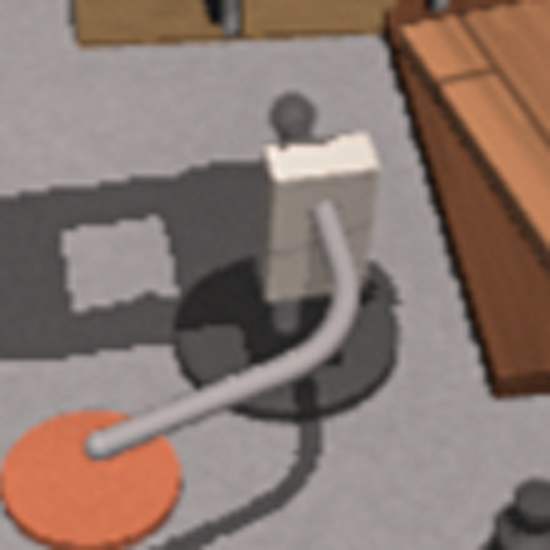

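```bash
python3 -m inch '{"linear":[[0,0,0],[0,0,0],[0,0,0],[0,0,0]],"angular":[[0,0,0],[0,0,0],[0,0,0],[0,0,0]]}' | tail -1
python3 - <<'E'
from to import *
c=env.camera("wrist"); b=c["img"]; cv2.imwrite("pics/w18z.png",cv2.resize(b[100:250,190:320],None,fx=4,fy=4,interpolation=cv2.INTER_CUBIC))
d=np.abs(cv2.imread("pics/w18z.png").astype(int)-cv2.imread("pics/w17z.png")); print(d.mean(),d.max()); show()
env.close_job()
E
```

```text
grip_width: 0.948
0.41036858974358975 27
t 31.35 pos [0.6344 0.0992 0.2365] jawyaw 7.53 f [-0.12  0.07 -0.78] tq [-0.043  0.021 -0.008] q [ 0.07  0.39  1.    0.07  1.75 -0.05] w 0.945
the job is handed in; nothing more can be done
```

The drilled sample is on the rod, pushed up against the flange and released. I handed the job in at about 31.4 s of the 72 s. `close_job` gives no verdict, so the outcome rests on the checks below.

**How it went:** I gripped the sample across its width at 20 N and threaded it onto the rod tip. I then slid it along the outer straight part, round the bend and along the inner part in short, force-checked steps.

**Forces:**
- **Threading:** the highest reading was about 9 N of contact at the first try, when the sample sat slightly high. I lowered it about 2 mm and it went in freely.
- **Bend and inner part:** contact stayed within about 2 N, apart from the touch on the flange.
- **Flange:** it touched home at about 5.5 N. The reading was still about 5 N when I opened the gripper.
- **Limit of these readings:** I only saw the force at the end of each short move, so a brief higher peak in between would not have shown.

**Last checks:**
- **Position:** the wrist and side pictures show the sample upright against the flange. Its top face lay 1–2 pixels (about 1 mm) from where I predicted it, inside the 5 mm tolerance and in line with it settling about 1 mm onto the rod.
- **At rest:** two pictures 0.6 s apart were practically identical. The pair before that differed, most likely because the arm was still settling.
- **Robot clear:** the gripper is open above the sample and the force reading is near zero.
- **Other samples:** the blank, the stub and the disc look unmoved in the last side picture.

**One disagreement:** on the inner part, the wrist camera put the rod 1–2 mm lower than my model did. The force readings showed no such offset, so I went by those.

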